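# Blow out a sprinkler head on the air stand and hold the valve at its third click

### The arm

A 6-joint arm with a two-finger parallel gripper is mounted at the origin on the work surface. World frame = base frame: x ahead of the robot, y to its left, z up, the work surface at z = 0. Lengths are in m, angles in rad, forces in N, time in s.
With the tool pointing down it reaches from about 0.35 to 0.975 m from the base axis. Payload 4.9 kg.
Tool frame: the origin (TCP) lies at the very end of the fingers, on their centre line; the grasp point (between the pads) lies 19 mm behind it; x points along the fingers, z is the direction in which the jaws open and shut, and the axes are right-handed (so a half turn about x gives the same grasp; the last joint's range is limited). The gripper opens to 85 mm and grips with 20 to 120 N. Pads are 22 mm wide; open, the fingers measure 114 mm over their backs; the gripper's body (76 mm by 85 mm) begins 54 mm behind the grasp point. The pads swing forward as they close: fully open they stand 13 mm farther back than shut.
Start: joints at [1.2, 0.053, 1.613, -0, 1.476, -0.119], TCP at [0.156, 0.605, 0.195] pointing down, gripper open.
Joint ranges: [-3.01, 3.01], [-1.01, 2.22], [0.06, 2.58], [-1.02, 4.17], [0.09, 2.62], [-3.14, 3.14]. Speed limits (rad/s): [2.57, 2.57, 3.14, 3.14, 3.14, 3.14].

### API

Orientations are given as a rotation vector (axis times angle).
In Python, from cell import sensors, read_camera, bot gives the robot as it stands.
- The arm moves only by the tool jog_arm, never from a script. Its argument "rows" is a list of rows, each an object of numbers: "grip": the finger opening in mm, from 0 to 85.4; "tx", "ty", "tz": the shift along the tool's x, y, z in mm; "wx", "wy", "wz": the turn, a rotation vector about the tool's x, y, z in degrees. A call has 1 to 8 rows; each row is the pose to reach, as a shift and turn from the pose commanded when the call began, along the tool's axes at that moment; what a row does not reach only later rows make up. A row lasts 1/12 s, in which the tool goes at most 41.7 mm and 7.16 degrees, less where a joint would pass 70% of its speed; a pose out of reach is approached as far as the arm can. A call with a gripper value outside its range is refused whole. The fingers move at their own pace and stop on an object; "squeeze" is the grip in N (left out, the last holds). Time passes only in rows, so rows that repeat a pose let the fingers close. It gives the time, the measured TCP pose, the force and the opening at its end, in the units of the state.
- sensors.observe(): the state, without advancing time (a new reading comes with each control period).
- read_camera(name): name is "scene" or "top" or "wrist"; returns a dict with "image" (384x512x3 uint8, blue, green, red), "vfov" (degrees; the focal length in pixels is half the picture's height over the tangent of half this angle, whatever the lens; pixels are square), "cx", "cy" (the principal point, pixels), "dist_coeffs" ([k1, k2, p1, p2, k3] as OpenCV has them; the pictures are not rectified), "rvec" (rotation vector, rad) and "tvec" (3), from world to camera coordinates, as OpenCV has them. Camera axes: x right, y down, z forward; pixel columns grow to the right and rows downward; lengths in m; the calibration is good to about 2 mm. A picture is of the moment at which its call begins. There is no depth.
- bot.sign_off(): hands the job in, once; it reports no verdict.
The state is a dict: "time_s": time; "joint_pos": joint angles; "qd": joint speeds; "tau": joint torques, N m; "eef_pos": TCP position; "tool_rot": TCP orientation; "contact_force": force on the tool from outside, world axes, zero at the start; "wrist_torque": the same for the moment, N m; "finger_gap": finger opening in m.
Only numpy, scipy, OpenCV 4.12 (cv2) and the standard library are available. Lean on these libraries where they do the work, as an engineer would, in place of code of your own. Each camera call takes 0.05 s, during which the arm holds its last target.

### The job

Blow out the clogged sprinkler head: take the blue-capped head from the compartment tray, push it down into the air stand's brass socket until it is fully home, and let it go. Only then press the spring-return valve lever down past its first two clicks to the third, at the bottom of its travel, and finish the job while still holding it down there (let go and it springs shut). Leave the other heads and everything else on the bench where they are.

Things in the scene. Friction and masses are not known exactly. Their poses are not given: they have to be found in the camera images.
- head_blue: Sprinkler head with a blue cap, stands upright in one of the tray's four compartments (which one varies). 80 mm tall, 70 g, round; origin at the centre of its foot, z up. From the foot: brass inlet 26 mm across (bevelled foot, grooved from 13 mm up), collar 38 mm across at 28 to 36 mm, thin struts within 30 mm across, blue cap 36 mm across at 60 to 80 mm: grasp this cap from above.
- head_green: Sprinkler head like head_blue (same sizes) but with a green cap; stands in another compartment of the tray. Leave it there.
- head_orange: Sprinkler head like head_blue (same sizes) but with an orange cap; stands in another compartment of the tray. Leave it there.
- head_white: Sprinkler head like head_blue (same sizes) but with a white cap; stands in another compartment of the tray. Leave it there.
- tray: Fixed ivory plastic tray, 181 x 181 mm; outer walls 40 mm high, cross-shaped divider 35 mm high, both 5 mm thick, floor 5 mm. Four compartments of 83 mm, centres 44 mm from the tray's centre along its x and y. Origin at the centre of its underside. The caps of the heads stand above its walls.
- station: Air stand, fixed: base plate 220 (x) by 310 (y) by 12 mm, origin at the centre of its underside. In its frame, mm: brass socket at x 0, y 90; valve lever at y -75, pointing to -x; 60 mm gauge at x 75, y 5, up to 130 high (red needle follows the lever, green marks = third click); filter at x 75, y -130, up to 110 high. Place and yaw vary; it may be left or right of the tray.
- socket_mouth (a point): Centre of the socket's rim: brass, 44 mm across, 75 mm above the bench, bore 29 mm wide and 35 mm deep. Two spring pawls inside click into the head's groove: pushing it in takes 3 to 8 N (felt while the foot is some 6 to 16 mm below the rim). Fully home, the collar sits on the rim, the foot is 28 mm below this point, and the head stays when let go.
- valve_lever (a joint): Lever angle, rad: 0 is shut (lever points up 28 degrees), grows as its grip is pressed down, stop at 0.99. A spring always returns it to 0. Clicks (notches) at 0.32, 0.64, 0.96, marked green, yellow, red on the quadrant; tooth crests before them at 0.16, 0.48, 0.80. No click holds by itself. Takes 4 to 8 N down on the grip in the notches, up to about 10 N climbing a tooth.
- lever_grip (a point): Middle of the upper face of the lever's black grip (86 mm along the lever, 30 mm wide, 20 mm thick). It lies 115 mm out from the pivot along the lever and 10 mm above the lever's centre line, and moves on an arc about lever_pivot: about 158 mm above the bench when shut, about 52 mm at the third click.
- lever_pivot (a point): Pivot of the valve lever, 95 mm above the bench; the hinge axis is level, along the station's y. The click quadrant, 50 mm in radius, stands beside the lever around this point.
- blank_cap: Loose brass blanking cap, 34 mm in diameter, 22 mm high, standing on the station's base plate; leave it. Origin at the centre of its underside.
- pot_plant: Loose black pot, 100 mm across, 90 mm high, with a small green plant, at the back of the bench; leave it.
- feed_bottle: Loose white bottle with a green cap, 64 mm across, 170 mm tall, at the left; leave it.
- trowel: Loose hand trowel with a wooden handle lying at the right; leave it.
There are look-alikes about, which are no part of the job. There is more than one size of the head_blue; the job needs the smaller. What is shaped like the head_white but red is not meant.

How it is judged:
On the way, in this order (a step that is already met when the one before it is completed fails the run):
1. the blue-capped head is lifted out of the tray (height (world z) of head_blue above 0.06 m and contact force between the fingers and head_blue above 0.5 N), for 0.1 s.
2. the head is pushed fully home in the socket, upright, and let go (horizontal distance between head_blue and socket_mouth below 0.005 m and z of head_blue in the frame of socket_mouth below -0.024 m and angle between head_blue's own z axis and vertical below 0.12 rad and contact force between each of the fingers, the arm and head_blue below 0.1 N), for 0.2 s.
3. the fingers hold the lever at its third click for a second, the head still home (horizontal distance between head_blue and socket_mouth below 0.005 m and z of head_blue in the frame of socket_mouth below -0.024 m and angle between head_blue's own z axis and vertical below 0.12 rad and value of joint valve_lever above 0.9 rad and contact force between the fingers and valve_lever above 2.5 N), for 1 s.
At the end, for the whole second after the job is handed in: The blue head is home in the socket (within 5 mm of its axis, foot at least 24 mm below the rim, within 7 degrees of upright) and not touched, the lever is held at the third click (joint above 0.90 rad) by the fingers alone, which press on it with more than 2.5 N, and the other heads still stand (all of step 3 and contact force between each of the fingers, the arm and head_blue below 0.1 N and linear speed of head_blue below 0.02 m/s and velocity of joint valve_lever below 0.1 rad/s and angle between each of head_green, head_orange, head_white's own z axis and vertical below 0.4 rad); the arm keeps its last pose, push and grip.
It fails at once if the valve is opened while the blue head is not fully home (value of joint valve_lever above 0.12 rad and not (horizontal distance between head_blue and socket_mouth below 0.005 m and z of head_blue in the frame of socket_mouth below -0.024 m and angle between head_blue's own z axis and vertical below 0.12 rad)).
It fails at once if another sprinkler head is moved from its place or tipped over (distance of any of head_green, head_orange, head_white from where it was at the start of the episode above 0.03 m or angle between any of head_green, head_orange, head_white's own z axis and vertical above 0.5 rad).
It fails at once if another thing on the bench is moved from its place (distance of any of blank_cap, pot_plant, feed_bottle, trowel from where it was at the start of the episode above 0.04 m).
It also fails if it takes over 58 s, if anything falls off the work surface, if the arm or the gripper's body presses on something with over 40 N, if the wrist force passes 120 N, or if a joint passes its speed limit or range.

## Working session

There is one attempt and no reset: what is moved stays moved. The work goes in short steps, Python scripts to look and compute and a tool call to move; the robot and the scene stay as the last step left them, time stands still between calls to the robot, and variables do not carry over. Pictures are saved under pics/ and viewed, and the job is handed in when it is done.

Besides the shell and the picture viewer there is one more tool, called after "Call:" in YAML: its name, and indented under it one key for each argument. jog_arm: Moves the arm, as the interface text tells. Its arguments: {"type":"object","properties":{"rows":{"type":"array","items":{"type":"object","properties":{"grip":{"type":"number"},"tx":{"type":"number"},"ty":{"type":"number"},"tz":{"type":"number"},"wx":{"type":"number"},"wy":{"type":"number"},"wz":{"type":"number"}}}},"squeeze":{"type":"number"}},"required":["rows"]}

```bash
ls; mkdir -p pics
python3 - <<'E'
from cell import sensors, read_camera
import cv2,numpy as np
print(sensors.observe())
for n in ("scene","top","wrist"):
    c=read_camera(n); cv2.imwrite(f"pics/{n}0.png",c["image"]); np.save(f"pics/{n}0.npy",c,allow_pickle=True)
    print(n,c["vfov"],c["cx"],c["cy"],c["dist_coeffs"],c["rvec"],c["tvec"])
E
```

```text
pics
{'time_s': 0.0, 'joint_pos': array([ 1.19996070e+00,  5.32930523e-02,  1.61431248e+00, -2.49050443e-05,
        1.47600684e+00, -1.18988961e-01]), 'qd': array([-0.00040862, -0.0011998 ,  0.00065284, -0.00057388,  0.00249426,
        0.0003091 ]), 'tau': array([ 2.36659789e-04, -3.93688846e+01, -3.70172489e+01, -1.53270494e-04,
        7.30225642e-03, -9.48844075e-06]), 'eef_pos': array([0.15548847, 0.6046211 , 0.19399162]), 'tool_rot': array([-1.02284029,  1.3196345 ,  1.02107142]), 'contact_force': array([-0.49836975,  0.29947801,  0.16242549]), 'wrist_torque': array([-0.01882875, -0.00677541, -0.00388495]), 'finger_gap': 0.08520382351283452}
scene 54.359220941235066 259.5768270166163 191.27076216633316 [0.01278665 0.         0.         0.         0.        ] [ 2.12161022  1.39177552 -0.48260909] [-0.23785428 -0.34679389  1.65674861]
top 45.69210456573102 267.3697378943616 190.60223030964383 [-0.1694795  0.         0.         0.         0.       ] [ 2.13101974 -2.08860034  0.21077449] [-0.00461878  0.61147605  1.48493641]
wrist 63.72358897850951 255.23087645522017 192.05239572030962 [0.0059398 0.        0.        0.        0.       ] [-2.30548665 -1.78767943 -0.24240758] [-0.62500174 -0.03316399  0.37765029]
```

View pics/scene0.png

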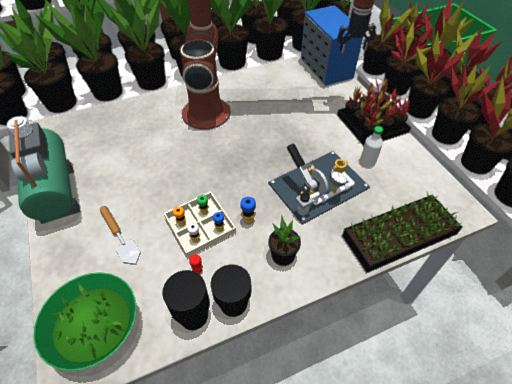

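View pics/top0.png

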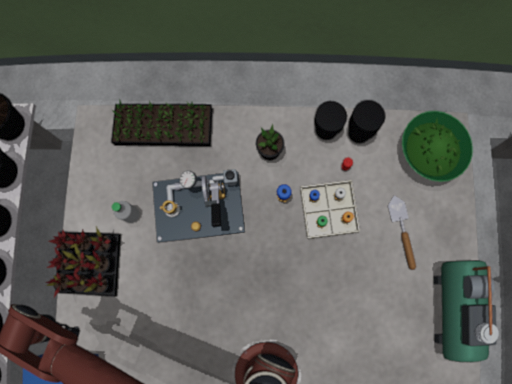

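View pics/wrist0.png

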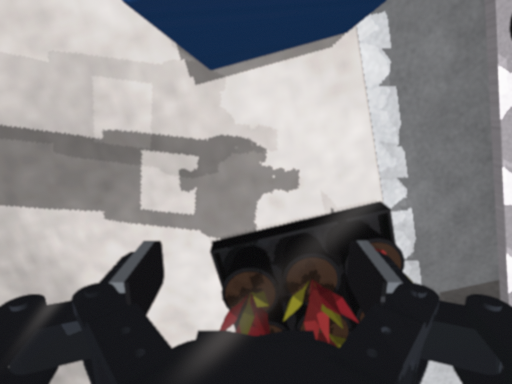

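The things that could be taken for the target, in top-view pixels, are the small blue head in the tray (314,195), the larger blue one outside the tray (284,191), and the red one (347,163). I choose the one in the tray and check it in a close crop.

```bash
cat > h.py <<'E'
import numpy as np,cv2
def K(c):
    f=c["image"].shape[0]/2/np.tan(np.radians(c["vfov"])/2)
    return np.array([[f,0,c["cx"]],[0,f,c["cy"]],[0,0,1.]])
def ray(c,p):
    u=cv2.undistortPoints(np.array([[p]],float),K(c),np.array(c["dist_coeffs"],float)).ravel()
    R=cv2.Rodrigues(np.array(c["rvec"],float))[0]; t=np.array(c["tvec"],float).ravel()
    return -R.T@t, R.T@np.array([u[0],u[1],1.])
def plane(c,p,z):
    o,d=ray(c,p); return o+d*(z-o[2])/d[2]
def proj(c,P):
    return cv2.projectPoints(np.atleast_2d(np.array(P,float)),np.array(c["rvec"],float),np.array(c["tvec"],float),K(c),np.array(c["dist_coeffs"],float))[0].reshape(-1,2)
def two(c1,p1,c2,p2):
    o1,d1=ray(c1,p1);o2,d2=ray(c2,p2)
    s=np.linalg.lstsq(np.c_[d1,-d2],o2-o1,rcond=None)[0]
    a=o1+s[0]*d1;b=o2+s[1]*d2
    return (a+b)/2,np.linalg.norm(a-b)
def load(n): return np.load(f"pics/{n}.npy",allow_pickle=True).item()
def crop(c,x0,y0,w,h,k,name):
    cv2.imwrite("pics/"+name,cv2.resize(c["image"][y0:y0+h,x0:x0+w],None,fx=k,fy=k,interpolation=cv2.INTER_CUBIC))
E
python3 - <<'E'
from h import *
t=load("top0");s=load("scene0")
crop(t,140,150,230,100,3.4,"tc.png"); crop(s,150,130,230,130,3.4,"sc.png")
for c,n in((t,"top"),(s,"scene")):
    h=cv2.cvtColor(c["image"],cv2.COLOR_BGR2HSV)
    for col,lo,hi in(("blue",(105,120,60),(130,255,255)),("green",(50,150,60),(80,255,255)),("orange",(8,150,150),(22,255,255))):
        m=cv2.inRange(h,lo,hi); k,l,st,ce=cv2.connectedComponentsWithStats(m)
        for i in range(1,k):
            if 20<st[i,4]<1500 : print(n,col,st[i],ce[i].round(1),plane(c,ce[i],0.08).round(3))
E
```

```text
top blue [277 185  14  15 156] [283.5 191.7] [ 0.605 -0.047  0.08 ]
top blue [310 190   9  10  71] [314.1 194.7] [ 0.597 -0.15   0.08 ]
top blue [ 23 369  40  15 231] [ 33.9 378.8] [-0.056  0.782  0.08 ]
top orange [344 212   9  10  54] [347.8 216.4] [ 0.525 -0.263  0.08 ]
scene blue [342  30   6   7  21] [344.8  33.1] [-0.218  0.831  0.08 ]
scene blue [241 197  15  16 184] [247.6 204.4] [ 0.594 -0.043  0.08 ]
scene blue [213 212  11  12 100] [218.1 217.3] [ 0.604 -0.15   0.08 ]
scene green [ 16   0  31  49 241] [27.7 21.5] [-0.976 -0.65   0.08 ]
scene green [ 75   0  44  48 598] [97.  12.4] [-0.938 -0.301  0.08 ]
scene green [116   0  19  18 130] [125.5   8. ] [-0.928 -0.149  0.08 ]
scene green [144   0  17  16  96] [150.9   5.3] [-0.905 -0.012  0.08 ]
scene green [164   0  25  16 197] [176.7   5.7] [-0.844  0.12   0.08 ]
scene green [211   0  14  13  78] [217.5   3.6] [-0.778  0.338  0.08 ]
scene green [232   0  16  29 109] [239.5   9.8] [-0.662  0.426  0.08 ]
scene green [311   0   8   9  27] [314.    3.1] [-0.567  0.842  0.08 ]
scene green [ 37   2  36  43 278] [52.9 25.2] [-0.88
[... 552 characters left out ...]
0.08 ]
scene green [462  49   6  16  27] [464.9  57.8] [0.204 1.234 0.08 ]
scene green [374 126  10   8  62] [378.2 129.3] [0.459 0.569 0.08 ]
scene green [197 195  10  11  80] [201.9 200.3] [ 0.517 -0.177  0.08 ]
scene green [274 226  11  15  48] [278.7 233.4] [0.737 0.004 0.08 ]
scene green [370 226   5   7  24] [372.  229.2] [0.841 0.282 0.08 ]
scene green [289 236  10   5  29] [293.7 238.3] [0.772 0.039 0.08 ]
scene orange [ 15 121   4  42 101] [ 16.4 142.2] [-0.026 -0.735  0.08 ]
scene orange [335 159  12   9  53] [339.8 163.7] [0.557 0.335 0.08 ]
scene orange [101 207  18  26 171] [109.2 219.4] [ 0.472 -0.475  0.08 ]
scene orange [173 207  11   9  75] [178. 211.] [ 0.528 -0.262  0.08 ]
```

View pics/tc.png

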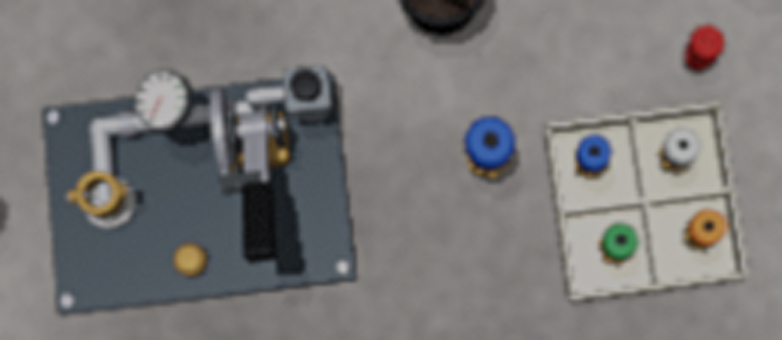

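View pics/sc.png

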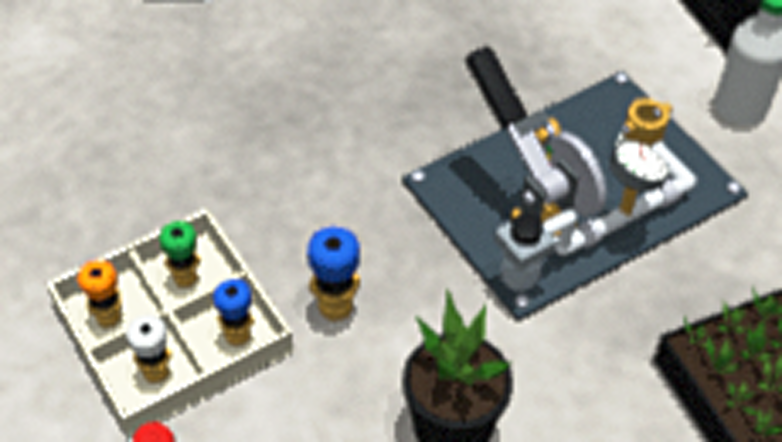

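The small blue head is in the tray at crop (593,154), upper left compartment. The larger look-alike stands outside the tray at (489,142). The station has its socket at crop (101,192) and its lever grip at (258,222), pointing toward the robot.

Run:
```python
from h import *
from scipy.spatial.transform import Rotation as Ro
from cell import sensors
t=load("top0");s=load("scene0")
T=lambda x,y:(x/3.4+140-.35,y/3.4+150-.35)
S=lambda x,y:(x/3.4+150-.35,y/3.4+130-.35)
print("blue",two(t,(314.1,194.7),s,(218.1,217.3)))
print("big",two(t,(283.5,191.7),s,(247.6,204.4)))
c=[plane(t,T(*p),.012) for p in((42,106),(60,313),(355,280),(334,68))]
print(np.round(c,3))
c2=[plane(s,S(*p),.012) for p in((747,193),(620,72),(403,180),(520,320))]
print(np.round(c2,3))
for m in(c,c2):
    m=np.array(m); 
    ex=(m[0]+m[3]-m[1]-m[2]); ey=(m[0]+m[1]-m[2]-m[3]); print(m.mean(0).round(4),np.degrees(np.arctan2(ex[1],ex[0])),np.degrees(np.arctan2(-ey[0],ey[1])))
print("socket",two(t,T(101,191),s,S(649,113)),plane(t,T(101,191),.075))
print("grip",two(t,T(258,222),s,S(497,87)))
print(Ro.from_rotvec(sensors.observe()["tool_rot"]).as_matrix().round(3))
w=load("wrist0"); o,d=ray(w,(256,192)); print(o,d, sensors.observe()["eef_pos"])
```

```text
blue (array([ 0.59864   , -0.14970054,  0.07252597]), np.float64(0.0013405442819178247))
big (array([ 0.60266063, -0.04616478,  0.0927283 ]), np.float64(0.0004115186054279209))
[[0.65  0.421 0.012]
 [0.433 0.387 0.012]
 [0.475 0.086 0.012]
 [0.696 0.114 0.012]]
[[0.649 0.419 0.012]
 [0.435 0.386 0.012]
 [0.484 0.084 0.012]
 [0.698 0.116 0.012]]
[0.5634 0.252  0.012 ] 8.130313286714568 8.21251872096712
[0.5665 0.2512 0.012 ] 8.7100493388482 9.158011682058735
socket (array([0.55097828, 0.33972656, 0.07550989]), np.float64(0.004953162610951758)) [0.54995867 0.33752212 0.075     ]
grip (array([0.51189823, 0.17144219, 0.14818996]), np.float64(0.0027337291058135097))
[[-0.001 -0.968  0.249]
 [-0.001  0.249  0.968]
 [-1.     0.    -0.002]]
[0.08895528 0.62279388 0.37223852] [ 0.25918514 -0.06494942 -0.96364457] [0.15553961 0.60479654 0.19427529]
```

```bash
cat > go.py <<'E'
import sys
from h import *
from scipy.spatial.transform import Rotation as Ro
from cell import sensors
def go(target,yaw=None):
    """shift mm, turn deg in tool axes from measured pose; yaw = angle of jaw axis (tool z) in world deg, tool straight down"""
    o=sensors.observe(); R=Ro.from_rotvec(o["tool_rot"])
    sh=R.inv().apply(np.array(target)-o["eef_pos"])*1000
    w=None
    if yaw is not None:
        y=np.radians(yaw); X=np.array([0,0,-1.]);Z=np.array([np.cos(y),np.sin(y),0]);Y=np.cross(Z,X)
        w=np.degrees((R.inv()*Ro.from_matrix(np.c_[X,Y,Z])).as_rotvec())
        w=w.round(2)
    print("shift",sh.round(1),"turn",w,"eef",o["eef_pos"].round(4),"t",round(o["time_s"],2),"F",o["contact_force"].round(1),"gap",round(o["finger_gap"],4))
E
python3 -c "
from go import *
go((.6,-.15,.22),75.6)
o=sensors.observe();z=Ro.from_rotvec(o['tool_rot']).as_matrix()[:,2];print(np.degrees(np.arctan2(z[1],z[0])))
t=load('top0')
for p in ((681,148),(620,241),(707,228)): print(plane(t,(p[0]/3.4+139.65,p[1]/3.4+149.65),.083))
"
```

```text
shift [ -24.9 -618.5 -620.3] turn [-0.03 -0.09 -0.01] eef [0.1555 0.6048 0.1943] t 0.15 F [-0.6 -0.5 -0.4] gap 0.0853
75.57156681063196
[ 0.60324353 -0.23653986  0.083     ]
[ 0.50949644 -0.17571002  0.083     ]
[ 0.52376422 -0.26138257  0.083     ]
```

Call:
jog_arm:
  rows:
    - {"tx":-40,"ty":-20,"tz":-20,"grip":62}
    - {"tx":-40,"ty":-45,"tz":-45}
    - {"tx":-40,"ty":-73,"tz":-73}
    - {"tx":-40,"ty":-101,"tz":-101}
    - {"tx":-40,"ty":-130,"tz":-130}
    - {"tx":-40,"ty":-158,"tz":-158}
    - {"tx":-40,"ty":-187,"tz":-187}
    - {"tx":-40,"ty":-215,"tz":-215}

```text
invalid input at $.rows[0]: expected keys grip, tx, ty, tz, wx, wy, wz
```

Call:
jog_arm:
  rows:
    - {"ty":-28,"tz":-28}
    - {"ty":-56,"tz":-56}
    - {"ty":-84,"tz":-84}
    - {"ty":-112,"tz":-112}
    - {"ty":-140,"tz":-140}
    - {"ty":-168,"tz":-168}
    - {"ty":-196,"tz":-196}
    - {"ty":-225,"tz":-225}

```text
invalid input at $.rows[0]: expected keys grip, tx, ty, tz, wx, wy, wz
```

Call:
jog_arm:
  rows:
    - {"ty":-28,"tz":-28}
    - {"ty":-56,"tz":-56}
    - {"ty":-84,"tz":-84}
    - {"ty":-112,"tz":-112}
    - {"ty":-140,"tz":-140}
    - {"ty":-178,"tz":-180}
    - {"ty":-178,"tz":-180}
    - {"ty":-178,"tz":-180}

```text
invalid input at $.rows[0]: expected keys grip, tx, ty, tz, wx, wy, wz
```

Run:
```python
from go import *
from cell import read_camera
go((.6,-.15,.22),75.6)
c=read_camera("wrist");cv2.imwrite("pics/w1.png",c["image"]);np.save("pics/w1.npy",c,allow_pickle=True)
```

```text
shift [ -24.9 -618.5 -620.3] turn [-0.03 -0.09 -0.01] eef [0.1555 0.6048 0.1943] t 0.15 F [-0.6 -0.5 -0.4] gap 0.0853
```

View pics/w1.png

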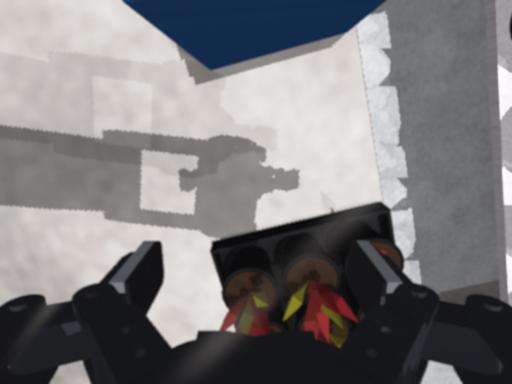

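Call:
jog_arm:
  rows:
    - {"grip":62,"tx":-40,"ty":-10,"tz":-10,"wx":0,"wy":0,"wz":0}
    - {"grip":62,"tx":-40,"ty":-200,"tz":-200,"wx":0,"wy":0,"wz":0}
    - {"grip":62,"tx":-40,"ty":-200,"tz":-200,"wx":0,"wy":0,"wz":0}
    - {"grip":62,"tx":-40,"ty":-300,"tz":-300,"wx":0,"wy":0,"wz":0}
    - {"grip":62,"tx":-40,"ty":-300,"tz":-300,"wx":0,"wy":0,"wz":0}
    - {"grip":62,"tx":-40,"ty":-300,"tz":-300,"wx":0,"wy":0,"wz":0}
    - {"grip":62,"tx":-40,"ty":-300,"tz":-300,"wx":0,"wy":0,"wz":0}
    - {"grip":62,"tx":-40,"ty":-300,"tz":-300,"wx":0,"wy":0,"wz":0}

```text
time_s: 0.87
eef_pos: [0.3115, 0.3404, 0.2349]
tool_rot: [-1.022, 1.317, 1.022]
contact_force: [0.7, 0.6, -0.6]
finger_gap: 0.0623
```

```bash
python3 -c "
from go import *
go((.6,-.15,.22),75.6)"
```

```text
shift [  14.9 -401.3 -403.3] turn [0.01 0.01 0.02] eef [0.3115 0.3404 0.2349] t 0.87 F [ 0.7  0.6 -0.6] gap 0.0623
```

Call:
jog_arm:
  rows:
    - {"grip":62,"tx":0,"ty":-400,"tz":-400,"wx":0,"wy":0,"wz":0}
    - {"grip":62,"tx":0,"ty":-400,"tz":-400,"wx":0,"wy":0,"wz":0}
    - {"grip":62,"tx":0,"ty":-400,"tz":-400,"wx":0,"wy":0,"wz":0}
    - {"grip":62,"tx":0,"ty":-400,"tz":-400,"wx":0,"wy":0,"wz":0}
    - {"grip":62,"tx":0,"ty":-400,"tz":-400,"wx":0,"wy":0,"wz":0}
    - {"grip":62,"tx":0,"ty":-400,"tz":-400,"wx":0,"wy":0,"wz":0}
    - {"grip":62,"tx":0,"ty":-400,"tz":-400,"wx":0,"wy":0,"wz":0}
    - {"grip":62,"tx":0,"ty":-400,"tz":-400,"wx":0,"wy":0,"wz":0}

```text
time_s: 1.53
eef_pos: [0.4812, 0.0531, 0.2351]
tool_rot: [-1.022, 1.317, 1.021]
contact_force: [0.3, 1.6, 0.5]
finger_gap: 0.0622
```

```bash
python3 -c "
from go import *
go((.6,-.15,.22),75.6)"
```

```text
shift [  15.1 -165.7 -167. ] turn [-0.05  0.02  0.03] eef [0.4812 0.0531 0.2351] t 1.53 F [0.3 1.6 0.5] gap 0.0622
```

Call:
jog_arm:
  rows:
    - {"grip":62,"tx":15,"ty":-165,"tz":-167,"wx":0,"wy":0,"wz":0}
    - {"grip":62,"tx":15,"ty":-165,"tz":-167,"wx":0,"wy":0,"wz":0}
    - {"grip":62,"tx":15,"ty":-165,"tz":-167,"wx":0,"wy":0,"wz":0}
    - {"grip":62,"tx":15,"ty":-165,"tz":-167,"wx":0,"wy":0,"wz":0}
    - {"grip":62,"tx":15,"ty":-165,"tz":-167,"wx":0,"wy":0,"wz":0}
    - {"grip":62,"tx":15,"ty":-165,"tz":-167,"wx":0,"wy":0,"wz":0}
    - {"grip":62,"tx":15,"ty":-165,"tz":-167,"wx":0,"wy":0,"wz":0}
    - {"grip":62,"tx":15,"ty":-165,"tz":-167,"wx":0,"wy":0,"wz":0}

```text
time_s: 2.2
eef_pos: [0.5987, -0.1486, 0.219]
tool_rot: [-1.019, 1.319, 1.022]
contact_force: [-0.8, 0.4, 0.1]
finger_gap: 0.062
```

Run:
```python
from go import *
from cell import read_camera
c=read_camera("wrist");cv2.imwrite("pics/w1.png",c["image"]);np.save("pics/w1.npy",c,allow_pickle=True)
h=cv2.cvtColor(c["image"],cv2.COLOR_BGR2HSV)
m=cv2.inRange(h,(105,120,60),(130,255,255)); k,l,st,ce=cv2.connectedComponentsWithStats(m)
for i in range(1,k):
    if st[i,4]>100: print(st[i],ce[i].round(1),plane(c,ce[i],0.075).round(4))
go((.6,-.15,.22),75.6)
```

```text
[ 330  131   57   52 2109] [358.  155.8] [ 0.6075 -0.0386  0.075 ]
[239 158  32  34 805] [254.5 174.2] [ 0.5991 -0.1485  0.075 ]
shift [-0.6 -2.1 -2. ] turn [-0.06  0.03 -0.08] eef [ 0.5985 -0.1475  0.2194] t 2.25 F [-0.1 -0.5 -0.6] gap 0.0619
```

View pics/w1.png

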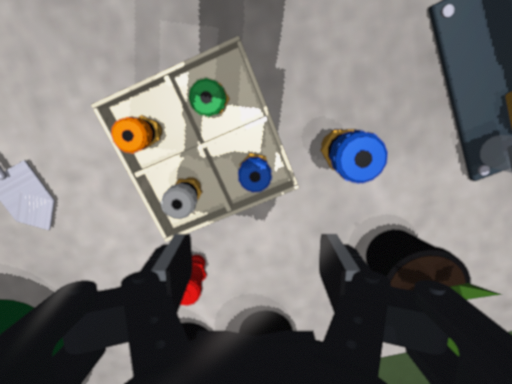

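The wrist picture shows the tray's blue cap at (255,174) with its hole at (255,177). The big blue is at (358,156), and the red one (195,280) is outside the tray. The jaws run left-right and clear the white and green caps.

Run:
```python
from go import *
c=load("w1"); im=c["image"]
g=cv2.cvtColor(im,cv2.COLOR_BGR2HSV)[:,:,2][165:190,243:268]
m=(cv2.cvtColor(im,cv2.COLOR_BGR2GRAY)[165:190,243:268]<30).astype(np.uint8)
k,l,st,ce=cv2.connectedComponentsWithStats(m); print([(s[4],e+[243,165]) for s,e in zip(st,ce)])
crop(c,225,145,60,60,8,"w1c.png")
print(plane(c,(255,177),.085))
for z,p in ((.085,(0,0,0)),):
  b=np.array([[plane(c,(254.5,174.2),.078)]])
# project circle top & bottom of cap at a guess centre, compare bbox (239..271,158..192)
  for cen in ((.599,-.1495),(.597,-.1495),(.601,-.1495),(.599,-.1475)):
    a=np.linspace(0,6.28,60); P=[(cen[0]+.018*np.cos(t),cen[1]+.018*np.sin(t),z) for t in a for z in(.065,.085)]
    q=proj(c,P); print(cen,q.min(0).round(1),q.max(0).round(1))
```

```text
[(np.int32(561), array([255.06951872, 177.07843137])), (np.int32(64), array([254.390625, 176.3125  ]))]
[ 0.60010761 -0.14819781  0.085     ]
(0.599, -0.1495) [236.1 156. ] [270.9 193.1]
(0.597, -0.1495) [235.6 154.2] [270.4 191.3]
(0.601, -0.1495) [236.6 157.8] [271.4 194.8]
(0.599, -0.1475) [238.  155.5] [272.8 192.6]
```

View pics/w1c.png

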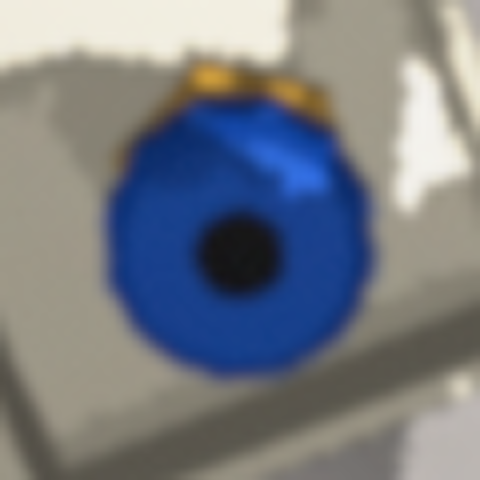

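```bash
python3 -c "
from go import *
go((.5993,-.1487,.057),75.6)"
```

```text
shift [162.4  -1.3  -1. ] turn [-0.06  0.03 -0.08] eef [ 0.5985 -0.1475  0.2194] t 2.25 F [-0.1 -0.5 -0.6] gap 0.0619
```

Call:
jog_arm:
  rows:
    - {"grip":62,"tx":40,"ty":-1,"tz":-1,"wx":0,"wy":0,"wz":0}
    - {"grip":62,"tx":80,"ty":-1,"tz":-1,"wx":0,"wy":0,"wz":0}
    - {"grip":62,"tx":110,"ty":-1,"tz":-1,"wx":0,"wy":0,"wz":0}
    - {"grip":62,"tx":130,"ty":-1,"tz":-1,"wx":0,"wy":0,"wz":0}
    - {"grip":62,"tx":145,"ty":-1,"tz":-1,"wx":0,"wy":0,"wz":0}
    - {"grip":62,"tx":155,"ty":-1,"tz":-1,"wx":0,"wy":0,"wz":0}
    - {"grip":62,"tx":162,"ty":-1,"tz":-1,"wx":0,"wy":0,"wz":0}
    - {"grip":62,"tx":162,"ty":-1,"tz":-1,"wx":0,"wy":0,"wz":0}

```text
time_s: 2.92
eef_pos: [0.5987, -0.1477, 0.0571]
tool_rot: [-1.021, 1.318, 1.024]
contact_force: [-0.4, -0.1, -0.0]
finger_gap: 0.062
```

Call:
jog_arm:
  rows:
    - {"grip":28,"tx":0,"ty":0,"tz":0,"wx":0,"wy":0,"wz":0}
    - {"grip":28,"tx":0,"ty":0,"tz":0,"wx":0,"wy":0,"wz":0}
    - {"grip":28,"tx":0,"ty":0,"tz":0,"wx":0,"wy":0,"wz":0}
    - {"grip":28,"tx":0,"ty":0,"tz":0,"wx":0,"wy":0,"wz":0}
    - {"grip":28,"tx":0,"ty":0,"tz":0,"wx":0,"wy":0,"wz":0}
    - {"grip":28,"tx":0,"ty":0,"tz":0,"wx":0,"wy":0,"wz":0}
  squeeze: 40

```text
time_s: 3.42
eef_pos: [0.5998, -0.149, 0.0585]
tool_rot: [-1.022, 1.318, 1.021]
contact_force: [-0.1, -0.1, -0.3]
finger_gap: 0.0279
```

Run:
```python
from go import *
from cell import read_camera
c=read_camera("wrist");cv2.imwrite("pics/w2.png",c["image"]);np.save("pics/w2.npy",c,allow_pickle=True)
go((.5993,-.1487,.057),75.6)
```

```text
shift [1.3 0.4 0.2] turn [-0.04 -0.    0.02] eef [ 0.5997 -0.149   0.0583] t 3.47 F [ 0.3 -1.   0.7] gap 0.0281
```

View pics/w2.png

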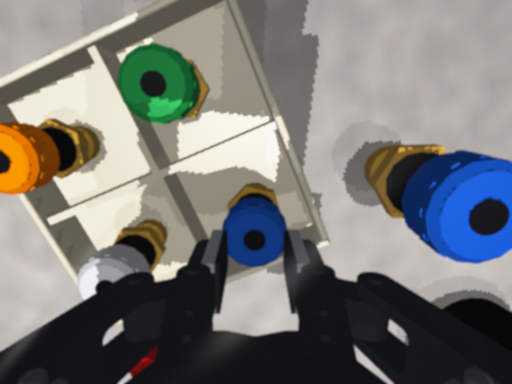

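Run:
```python
from go import *
c=load("w2");o=sensors.observe();R=Ro.from_rotvec(o["tool_rot"]).as_matrix()
e=o["eef_pos"]
for n,v in(("tcp",(0,0,0)),("grasp",(-.019,0,0)),("tip z+",(0,0,.014)),("tip z-",(0,0,-.014)),("pad y+",(-.019,.011,.014)),("pad y-",(-.019,-.011,.014))): print(n,proj(c,e+R@np.array(v)).round(1))
print("camera in tool",(R.T@(ray(c,(256,192))[0]-e)).round(4), (R.T@ray(c,(256,192))[1]).round(3))
print("head top centre",proj(c,(.5993,-.1487,.085)),plane(c,(255,240),.085))
crop(c,180,170,150,150,5,"w2c.png")
s=__import__('cell').read_camera("scene");np.save("pics/s2.npy",s,allow_pickle=True);crop(s,170,150,110,90,7,"s2c.png")
```

```text
tcp [[253.9 222.3]]
grasp [[253.8 234.6]]
tip z+ [[276.6 222.3]]
tip z- [[231.2 222.3]]
pad y+ [[279.4 216. ]]
pad y- [[278.6 252.6]]
camera in tool [-0.1783  0.0689  0.0006] [ 0.963 -0.268  0.003]
head top centre [[254.10846718 239.66226073]] [ 0.59960721 -0.14828924  0.085     ]
```

View pics/w2c.png

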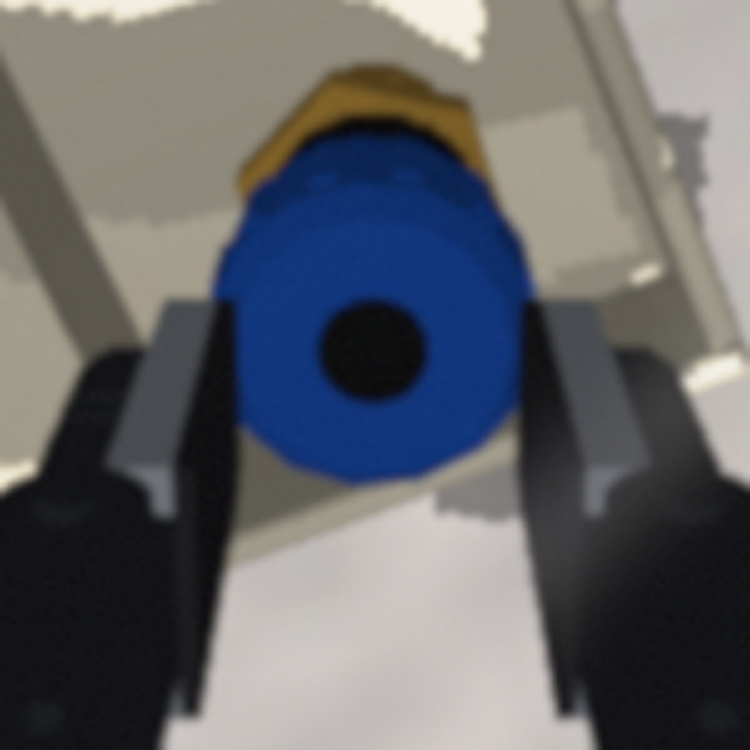

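View pics/s2c.png

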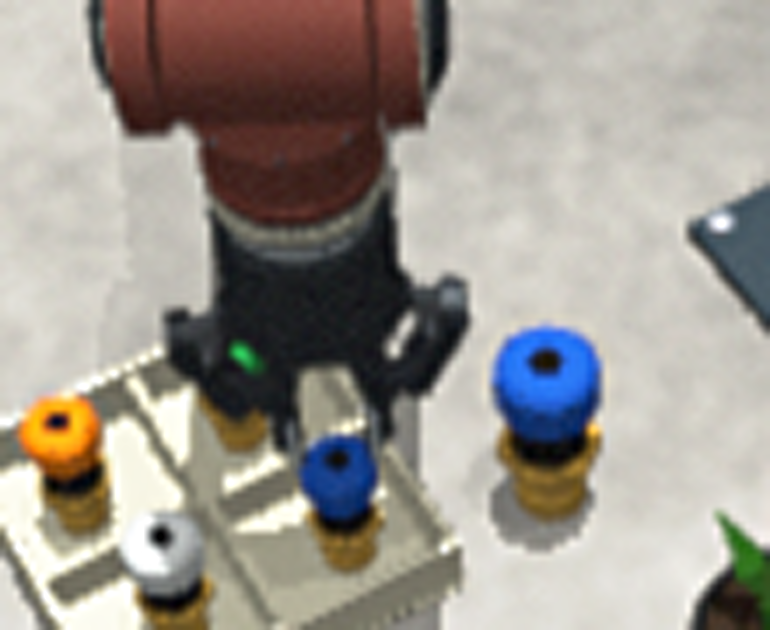

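Run:
```python
from go import *
from cell import read_camera
c=load("s2");w=load("w2");o=sensors.observe();R=Ro.from_rotvec(o["tool_rot"]).as_matrix();e=o["eef_pos"]
print(o["joint_pos"].round(3),o["tool_rot"])
img=c["image"].copy()
im2=w["image"].copy()
big=lambda i,x,y,W,H,k:cv2.resize(i[y:y+H,x:x+W],None,fx=k,fy=k,interpolation=cv2.INTER_CUBIC)
a=big(img,170,150,110,90,7);b=big(im2,180,170,150,150,5)
col={(0,0,1):(0,0,255)}
for z in(.018,-.018):
  for x in(0,-.038):
    for y in(-.011,.011):
      P=e+R@np.array((x,y,z)); k=(0,0,255) if y>0 else (0,255,255)
      q=(proj(c,P)[0]-[170,150])*7; cv2.circle(a,tuple(int(v) for v in q),4,k,-1)
      q=(proj(w,P)[0]-[180,170])*5; cv2.circle(b,tuple(int(v) for v in q),5,k,-1)
t=np.linspace(0,6.28,50)
for z in(.085,.065):
  P=np.c_[.5993+.018*np.cos(t),-.1487+.018*np.sin(t),0*t+z]
  cv2.polylines(a,[((proj(c,P)-[170,150])*7).astype(int).astype(np.int32)],1,(0,255,0),1)
  cv2.polylines(b,[((proj(w,P)-[180,170])*5).astype(np.int32)],1,(0,255,0),1)
cv2.imwrite("pics/chk_s.png",a);cv2.imwrite("pics/chk_w.png",b)
```

```text
[-0.364  0.155  1.741 -0.     1.245 -1.683] [-1.02178224  1.31778174  1.02146176]
```

View pics/chk_s.png

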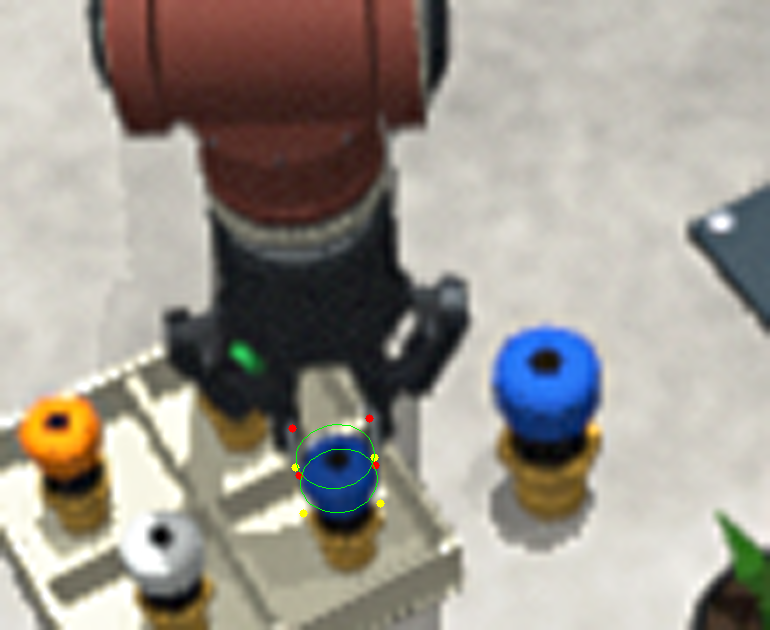

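View pics/chk_w.png

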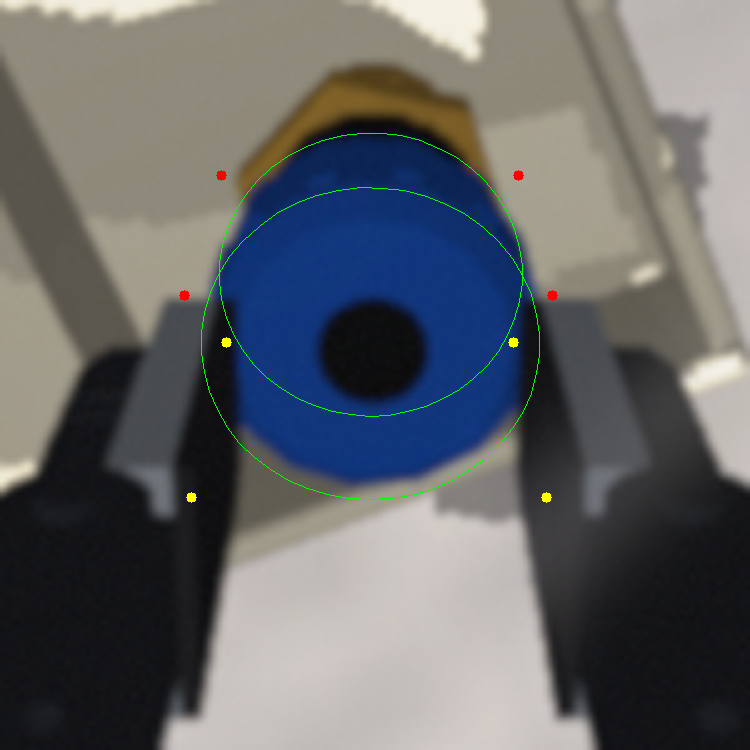

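Run:
```python
from go import *
t=load("top0");s=load("scene0");w=load("w1")
c=[plane(w,p,.04) for p in((94,106),(239,39),(298,185),(168,237))]
print("tray sides w1",[np.linalg.norm(c[i]-c[i-1]).round(4) for i in range(4)],np.mean(c,0))
T=lambda x,y:(x/3.4+140-.35,y/3.4+150-.35)
c=[plane(t,T(*p),.04) for p in((546,125),(716,104),(745,278),(570,300))]
print("tray sides top",[np.linalg.norm(c[i]-c[i-1]).round(4) for i in range(4)],np.mean(c,0))
for n in("w1","w2"):
  w=load(n);h=cv2.cvtColor(w["image"],cv2.COLOR_BGR2HSV)
  for col,lo,hi in(("blue",(100,100,30),(130,255,255)),("green",(50,100,30),(85,255,255)),("orange",(8,180,130),(16,255,255))):
    k,l,st,ce=cv2.connectedComponentsWithStats(cv2.inRange(h,lo,hi))
    for i in range(1,k):
      if 300<st[i,4]: 
        P=plane(w,ce[i],.077); a=np.linspace(0,6.28,60)
        q=proj(w,[(P[0]+.018*np.cos(u),P[1]+.018*np.sin(u),z) for u in a for z in(.065,.085)])
        print(n,col,st[i][:4],"pred wh",(q.max(0)-q.min(0)).round(1),P.round(3))
```

```text
tray sides w1 [np.float64(0.1724), np.float64(0.1758), np.float64(0.1726), np.float64(0.1733)] [ 0.5593149  -0.20293557  0.04      ]
tray sides top [np.float64(0.1796), np.float64(0.1763), np.float64(0.1806), np.float64(0.1778)] [ 0.55695436 -0.20565535  0.04      ]
w1 blue [329 131  58  52] pred wh [40.6 37.1] [ 0.607 -0.039  0.077]
w1 blue [238 158  33  34] pred wh [34.8 37. ] [ 0.599 -0.148  0.077]
w1 green [189  79  37  37] pred wh [39.2 39. ] [ 0.511 -0.174  0.077]
w1 green [  0 300  34  35] pred wh [43.4 36.4] [ 0.69  -0.473  0.077]
w1 orange [112 118  37  35] pred wh [42.6 37.2] [ 0.527 -0.257  0.077]
w2 blue [401 151 111 112] pred wh [90.4 73.8] [ 0.61  -0.037  0.077]
w2 blue [223 196  64  71] pred wh [67.8 73.4] [ 0.598 -0.148  0.077]
w2 green [118  44  81  80] pred wh [85.7 82.5] [ 0.511 -0.174  0.077]
w2 orange [  0 123  44  71] pred wh [98.1 74.3] [ 0.528 -0.253  0.077]
```

The fingers closed freely to 28 mm without catching the 36 mm cap. Both views show the finger ends hovering above and behind the cap, near z 0.09 to 0.10, not at the reported tip height of 0.058. I'll open and go down in steps, looking each time.

Call:
jog_arm:
  rows:
    - {"grip":52,"tx":0,"ty":0,"tz":0,"wx":0,"wy":0,"wz":0}
    - {"grip":52,"tx":0,"ty":0,"tz":0,"wx":0,"wy":0,"wz":0}
    - {"grip":52,"tx":0,"ty":0,"tz":0,"wx":0,"wy":0,"wz":0}
    - {"grip":52,"tx":5,"ty":0,"tz":0,"wx":0,"wy":0,"wz":0}
    - {"grip":52,"tx":10,"ty":0,"tz":0,"wx":0,"wy":0,"wz":0}
    - {"grip":52,"tx":10,"ty":0,"tz":0,"wx":0,"wy":0,"wz":0}

```text
time_s: 4.02
eef_pos: [0.5985, -0.1485, 0.0463]
tool_rot: [-1.02, 1.319, 1.024]
contact_force: [-0.7, -0.1, 0.1]
finger_gap: 0.0518
```

```bash
cat > look.py <<'E'
from go import *
from cell import read_camera
def look(tag,sx=170,sy=150,pts=()):
    o=sensors.observe();R=Ro.from_rotvec(o["tool_rot"]).as_matrix();e=o["eef_pos"]
    w=read_camera("wrist");s=read_camera("scene")
    np.save(f"pics/w{tag}.npy",w,allow_pickle=True);np.save(f"pics/s{tag}.npy",s,allow_pickle=True)
    a=cv2.resize(s["image"][sy:sy+96,sx:sx+100],None,fx=4,fy=4,interpolation=cv2.INTER_CUBIC)
    b=cv2.resize(w["image"][100:350,140:400],None,fx=1.536,fy=1.536,interpolation=cv2.INTER_CUBIC)
    cv2.imwrite(f"pics/look{tag}.png",np.hstack([a,b]))
    print("eef",e.round(4),"F",o["contact_force"].round(1),"gap",o["finger_gap"].round(4),"t",round(o["time_s"],2))
E
python3 -c "
from look import *
look('3')"
```

```text
Traceback (most recent call last):
  File "look.py", line 10, in look
    print("eef",e.round(4),"F",o["contact_force"].round(1),"gap",o["finger_gap"].round(4),"t",round(o["time_s"],2))
                                                                 ^^^^^^^^^^^^^^^^^^^^^
AttributeError: 'float' object has no attribute 'round'
```

View pics/look3.png

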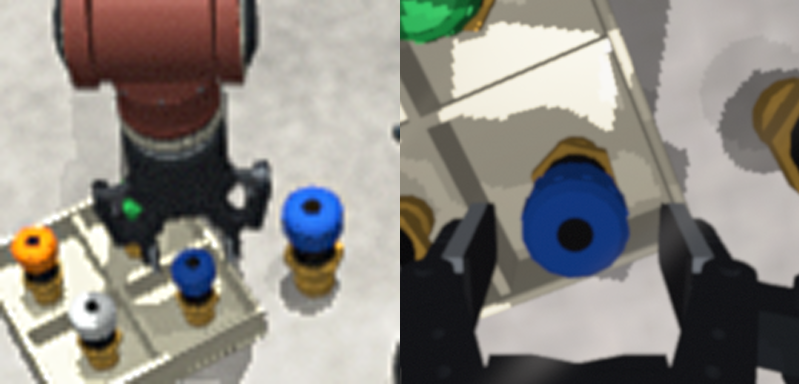

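Call:
jog_arm:
  rows:
    - {"grip":52,"tx":5,"ty":0,"tz":0,"wx":0,"wy":0,"wz":0}
    - {"grip":52,"tx":10,"ty":0,"tz":0,"wx":0,"wy":0,"wz":0}
    - {"grip":52,"tx":15,"ty":0,"tz":0,"wx":0,"wy":0,"wz":0}
    - {"grip":52,"tx":15,"ty":0,"tz":0,"wx":0,"wy":0,"wz":0}

```text
time_s: 4.45
eef_pos: [0.5985, -0.1485, 0.0313]
tool_rot: [-1.02, 1.319, 1.024]
contact_force: [0.0, 0.1, -0.1]
finger_gap: 0.0518
```

```bash
sed -i 's/o\["finger_gap"\].round(4)/round(o["finger_gap"],4)/' look.py
python3 -c "
from look import *
look('4')"
```

```text
eef [ 0.5985 -0.1485  0.0313] F [ 0.   0.1 -0.1] gap 0.0518 t 4.45
```

View pics/look4.png

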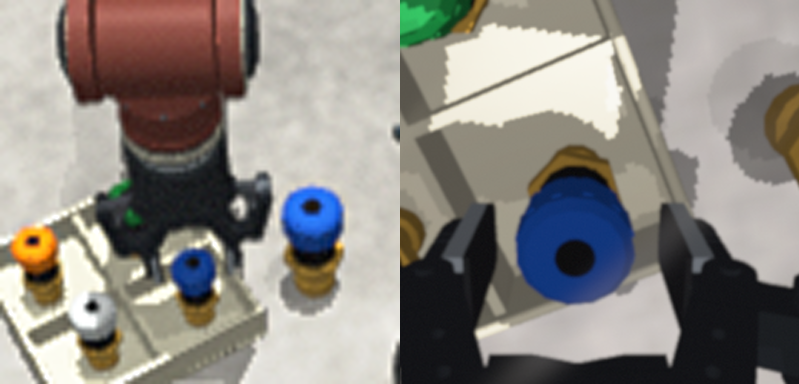

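Call:
jog_arm:
  rows:
    - {"grip":52,"tx":6,"ty":0,"tz":0,"wx":0,"wy":0,"wz":0}
    - {"grip":52,"tx":12,"ty":0,"tz":0,"wx":0,"wy":0,"wz":0}
    - {"grip":52,"tx":12,"ty":0,"tz":0,"wx":0,"wy":0,"wz":0}
    - {"grip":28,"tx":12,"ty":0,"tz":0,"wx":0,"wy":0,"wz":0}
    - {"grip":28,"tx":12,"ty":0,"tz":0,"wx":0,"wy":0,"wz":0}
    - {"grip":28,"tx":12,"ty":0,"tz":0,"wx":0,"wy":0,"wz":0}
    - {"grip":28,"tx":12,"ty":0,"tz":0,"wx":0,"wy":0,"wz":0}
  squeeze: 40

```text
time_s: 5.13
eef_pos: [0.5996, -0.1489, 0.0211]
tool_rot: [-1.022, 1.318, 1.022]
contact_force: [-0.6, -0.3, -0.9]
finger_gap: 0.0342
```

```bash
python3 -c "
from look import *
look('5')"
```

```text
eef [ 0.5996 -0.1489  0.0211] F [-0.6 -0.3 -0.9] gap 0.0342 t 5.13
```

View pics/look5.png

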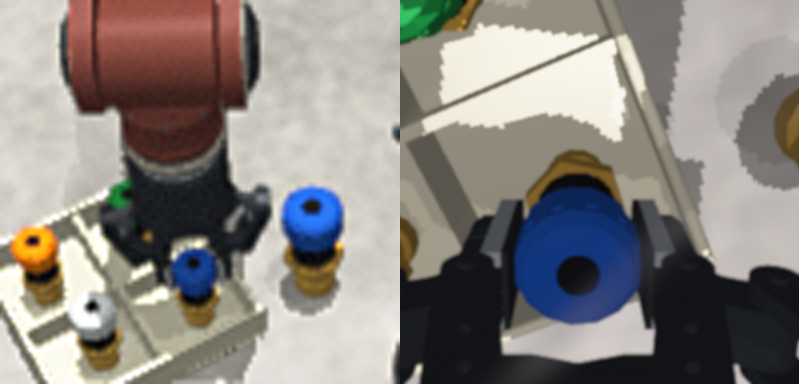

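The fingers stopped at 34 mm on the blue cap, which sits centred between the pads with its hole at crop (577,275). Lifting straight up.

Call:
jog_arm:
  rows:
    - {"grip":28,"tx":-5,"ty":0,"tz":0,"wx":0,"wy":0,"wz":0}
    - {"grip":28,"tx":-20,"ty":0,"tz":0,"wx":0,"wy":0,"wz":0}
    - {"grip":28,"tx":-50,"ty":0,"tz":0,"wx":0,"wy":0,"wz":0}
    - {"grip":28,"tx":-90,"ty":0,"tz":0,"wx":0,"wy":0,"wz":0}
    - {"grip":28,"tx":-120,"ty":0,"tz":0,"wx":0,"wy":0,"wz":0}
    - {"grip":28,"tx":-150,"ty":0,"tz":0,"wx":0,"wy":0,"wz":0}
    - {"grip":28,"tx":-170,"ty":0,"tz":0,"wx":0,"wy":0,"wz":0}
    - {"grip":28,"tx":-170,"ty":0,"tz":0,"wx":0,"wy":0,"wz":0}

```text
time_s: 5.9
eef_pos: [0.6028, -0.15, 0.1985]
tool_rot: [-1.029, 1.312, 1.013]
contact_force: [-0.3, 0.1, -0.9]
finger_gap: 0.0346
```

```bash
python3 -c "
from look import *
look('6',170,100)"
```

```text
eef [ 0.6028 -0.15    0.1985] F [-0.3  0.1 -0.9] gap 0.0346 t 5.9
```

View pics/look6.png

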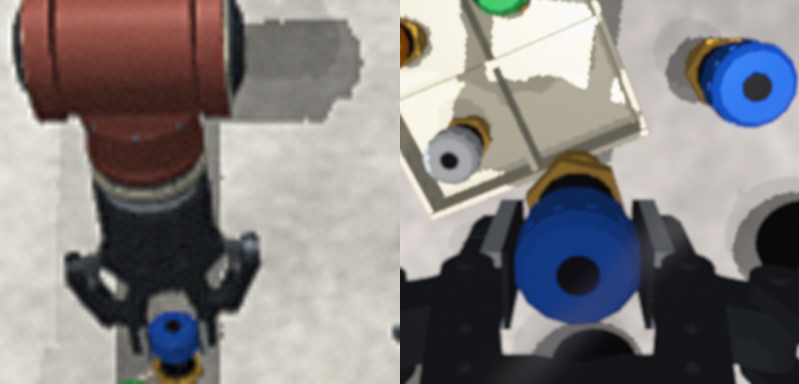

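```bash
python3 -c "
from go import *
go((.551,.338,.26),75.6)
print(sensors.observe()['joint_pos'].round(3),sensors.observe()['qd'].round(3))"
```

```text
shift [-68.4 168.7 459.4] turn [-0.03 -0.01  0.12] eef [ 0.6    -0.149   0.1921] t 6.0 F [-0.6  0.8 -2.2] gap 0.0346
[-0.364  0.037  1.634 -0.     1.468 -1.683] [ 0.     0.034  0.054  0.002 -0.001 -0.001]
```

Call:
jog_arm:
  rows:
    - {"grip":28,"tx":-35,"ty":0,"tz":0,"wx":0,"wy":0,"wz":0}
    - {"grip":28,"tx":-68,"ty":0,"tz":0,"wx":0,"wy":0,"wz":0}
    - {"grip":28,"tx":-68,"ty":168,"tz":459,"wx":0,"wy":0,"wz":0}
    - {"grip":28,"tx":-68,"ty":168,"tz":459,"wx":0,"wy":0,"wz":0}
    - {"grip":28,"tx":-68,"ty":168,"tz":459,"wx":0,"wy":0,"wz":0}
    - {"grip":28,"tx":-68,"ty":168,"tz":459,"wx":0,"wy":0,"wz":0}
    - {"grip":28,"tx":-68,"ty":168,"tz":459,"wx":0,"wy":0,"wz":0}
    - {"grip":28,"tx":-68,"ty":168,"tz":459,"wx":0,"wy":0,"wz":0}

```text
time_s: 6.67
eef_pos: [0.5731, 0.1017, 0.2559]
tool_rot: [-1.02, 1.322, 1.024]
contact_force: [1.1, -0.3, -0.2]
finger_gap: 0.0345
```

```bash
python3 -c "
from go import *
go((.551,.338,.26),75.6)"
```

```text
shift [ -4.1  80.4 223.3] turn [-0.05 -0.08 -0.25] eef [0.5731 0.1017 0.2559] t 6.67 F [ 1.1 -0.3 -0.2] gap 0.0345
```

```bash
python3 -c "
from go import *
go((.45,.26,.26),75.6)"
```

```text
shift [ -3.6 158.7 122.6] turn [-0.05 -0.08 -0.25] eef [0.5731 0.1017 0.2559] t 6.67 F [ 1.1 -0.3 -0.2] gap 0.0345
```

Call:
jog_arm:
  rows:
    - {"grip":28,"tx":0,"ty":159,"tz":123,"wx":0,"wy":0,"wz":0}
    - {"grip":28,"tx":0,"ty":159,"tz":123,"wx":0,"wy":0,"wz":0}
    - {"grip":28,"tx":0,"ty":159,"tz":123,"wx":0,"wy":0,"wz":0}
    - {"grip":28,"tx":0,"ty":159,"tz":123,"wx":0,"wy":0,"wz":0}
    - {"grip":28,"tx":0,"ty":159,"tz":123,"wx":0,"wy":0,"wz":0}
    - {"grip":28,"tx":0,"ty":159,"tz":123,"wx":0,"wy":0,"wz":0}
    - {"grip":28,"tx":0,"ty":159,"tz":123,"wx":0,"wy":0,"wz":0}
    - {"grip":28,"tx":0,"ty":159,"tz":123,"wx":0,"wy":0,"wz":0}

```text
time_s: 7.33
eef_pos: [0.4511, 0.2581, 0.2571]
tool_rot: [-1.022, 1.321, 1.023]
contact_force: [0.3, -1.1, -1.2]
finger_gap: 0.0344
```

Run:
```python
from look import *
w=read_camera("wrist");np.save("pics/w7.npy",w,allow_pickle=True);cv2.imwrite("pics/w7.png",cv2.resize(w["image"],None,fx=1.5,fy=1.5,interpolation=cv2.INTER_CUBIC))
go((.45,.26,.26),75.6)
```

```text
shift [-2.5  2.1  1.8] turn [-0.08 -0.11 -0.1 ] eef [0.4515 0.2577 0.2575] t 7.38 F [-0.6  0.7 -1.1] gap 0.0348
```

View pics/w7.png

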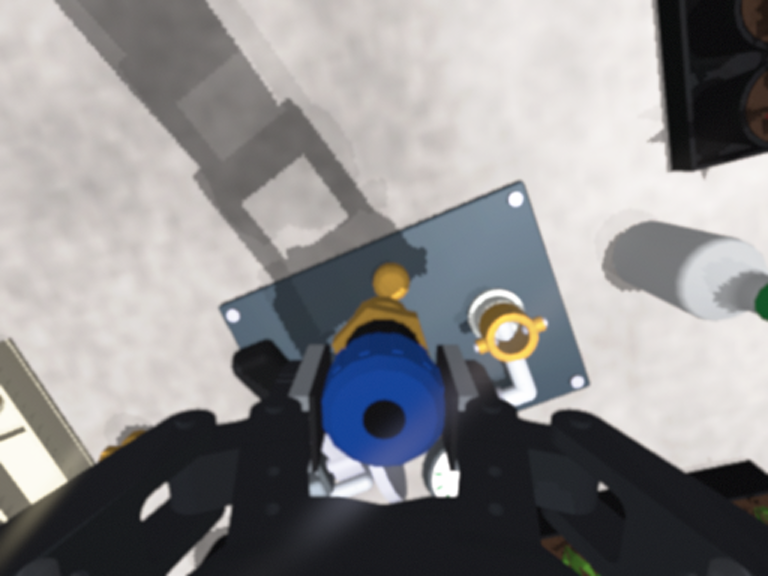

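The socket rim shows at (512,336) in this 1.5x picture, and the blank cap at (391,281). Next I'll fit the rim ellipse.

Run:
```python
from look import *
w=load("w7"); im=w["image"]
x0,y0=305,190
crop(w,x0,y0,70,70,10,"w7c.png")
print(plane(w,(341,224),.075))
for col in [(.5517,.3405),(.551,.3385)]: print(proj(w,(*col,.075)))
h=cv2.cvtColor(im,cv2.COLOR_BGR2HSV)
m=cv2.inRange(h,(10,120,140),(28,255,255))[y0:y0+70,x0:x0+70]
cv2.imwrite("pics/w7m.png",cv2.resize(m,None,fx=8,fy=8,interpolation=0))
```

```text
[0.54736123 0.34413863 0.075     ]
[[338.73992514 227.83017979]]
[[337.05732157 227.69409284]]
```

View pics/w7c.png

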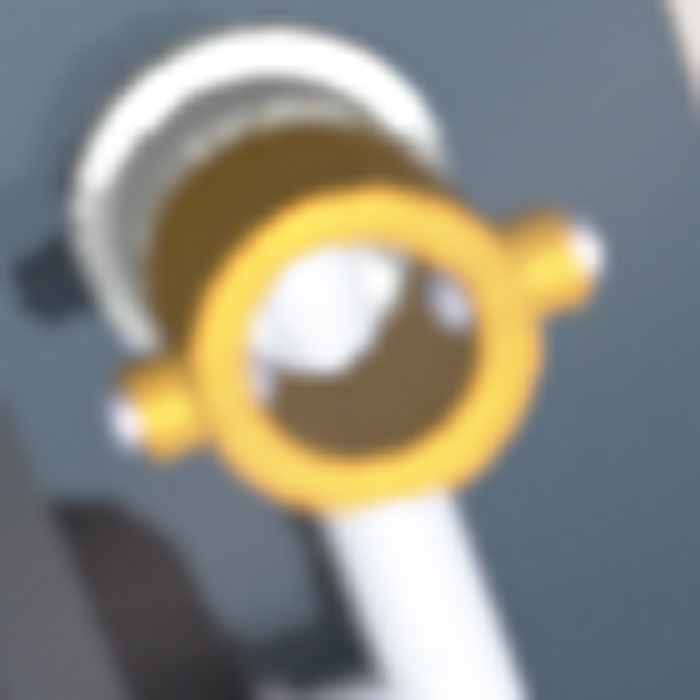

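Run:
```python
from look import *
w=load("w7");o=sensors.observe();R=Ro.from_rotvec(o["tool_rot"]).as_matrix()
im=cv2.cvtColor(w["image"],cv2.COLOR_BGR2GRAY)[255:305,230:285]
k,l,st,ce=cv2.connectedComponentsWithStats((im<25).astype(np.uint8)); print([(s[:5],e+[230,255]) for s,e in zip(st,ce) if s[4]>50])
crop(w,215,215,85,85,7,"w7h.png")
for z in(.06,.064,.068):
  P=plane(w,(255.3,279),o["eef_pos"][2]+z); print(z,(R.T@(P-o["eef_pos"])).round(4))
go((.549,.341,.25),75.6)
```

```text
[(array([   0,    0,   55,   50, 2465], dtype=int32), array([257.53752535, 279.88397566])), (array([ 13,  13,  23,  20, 285], dtype=int32), array([252.35087719, 276.17894737]))]
0.06 [-0.06   -0.0019  0.001 ]
0.064 [-0.064   0.0005  0.001 ]
0.068 [-0.068  0.003  0.001]
shift [  7.1 -73.5 105. ] turn [-0.08 -0.11 -0.1 ] eef [0.4515 0.2577 0.2575] t 7.38 F [-0.6  0.7 -1.1] gap 0.0348
```

View pics/w7h.png

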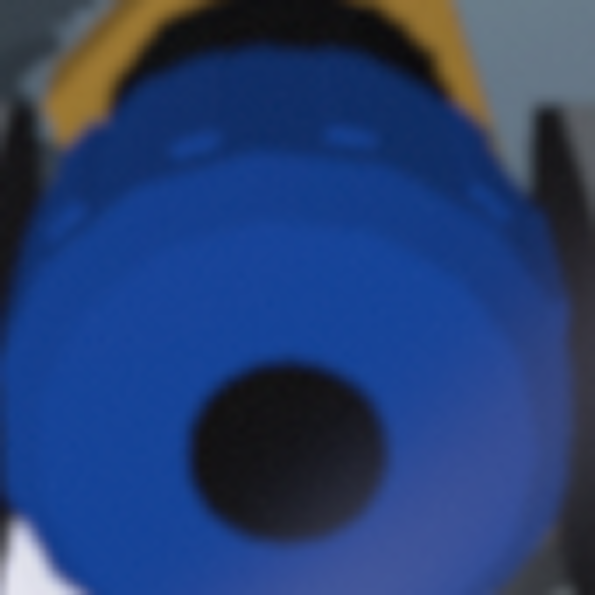

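Call:
jog_arm:
  rows:
    - {"grip":28,"tx":0,"ty":-74,"tz":105,"wx":0,"wy":0,"wz":0}
    - {"grip":28,"tx":0,"ty":-74,"tz":105,"wx":0,"wy":0,"wz":0}
    - {"grip":28,"tx":0,"ty":-74,"tz":105,"wx":0,"wy":0,"wz":0}
    - {"grip":28,"tx":0,"ty":-74,"tz":105,"wx":0,"wy":0,"wz":0}
    - {"grip":28,"tx":0,"ty":-74,"tz":105,"wx":0,"wy":0,"wz":0}
    - {"grip":28,"tx":0,"ty":-74,"tz":105,"wx":0,"wy":0,"wz":0}
    - {"grip":28,"tx":0,"ty":-74,"tz":105,"wx":0,"wy":0,"wz":0}

```text
time_s: 7.97
eef_pos: [0.5494, 0.3406, 0.2593]
tool_rot: [-1.021, 1.318, 1.02]
contact_force: [0.1, 0.5, -1.2]
finger_gap: 0.0345
```

Run:
```python
from look import *
w=read_camera("wrist");np.save("pics/w8.npy",w,allow_pickle=True)
crop(w,180,110,160,130,5,"w8.png")
go((.549,.341,.25),75.6)
```

```text
shift [9.9 0.3 0.2] turn [-0.1   0.03  0.05] eef [0.5493 0.3408 0.2599] t 8.02 F [ 0.4  0.8 -0.9] gap 0.0347
```

View pics/w8.png

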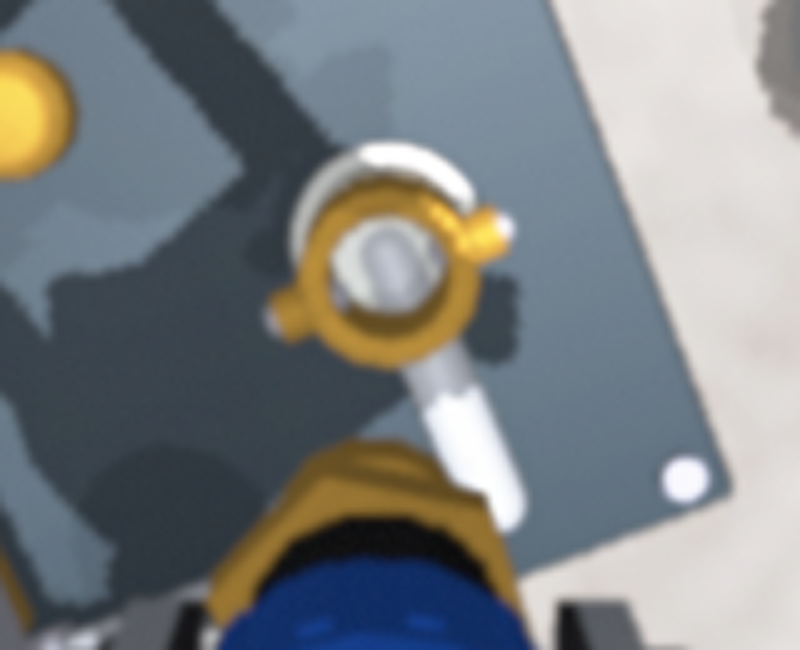

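Run:
```python
from look import *
w=load("w8");o=sensors.observe();R=Ro.from_rotvec(o["tool_rot"]).as_matrix()
P=plane(w,(257.7,164.3),.075);print("socket",P,(R.T@(P-o["eef_pos"]))*1000)
H=plane(w,(255.9,279.2),o["eef_pos"][2]+.064);print("head",(R.T@(H-o["eef_pos"]))*1000)
w1=load("w1");P=plane(w1,(254.5,176.3),.085);print("w1 head",P)
t=load("top0");s=load("scene0");crop(t,155,190,35,35,20,"tz.png");crop(s,325,150,35,30,20,"sz.png")
```

```text
socket [0.54795215 0.34501124 0.075     ] [184.89858031   2.49044933   3.69175077]
head [-63.99932363  -0.22299422   0.9461972 ]
w1 head [ 0.59926061 -0.14851196  0.085     ]
```

View pics/tz.png

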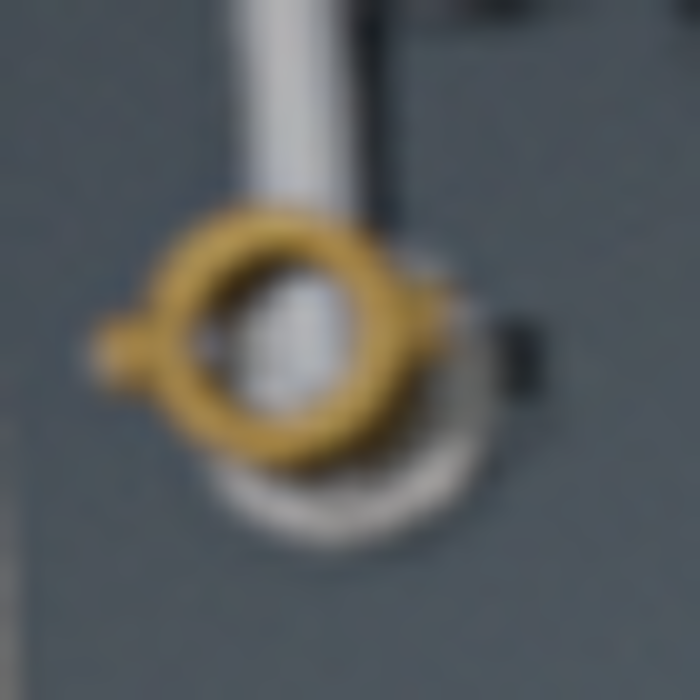

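View pics/sz.png

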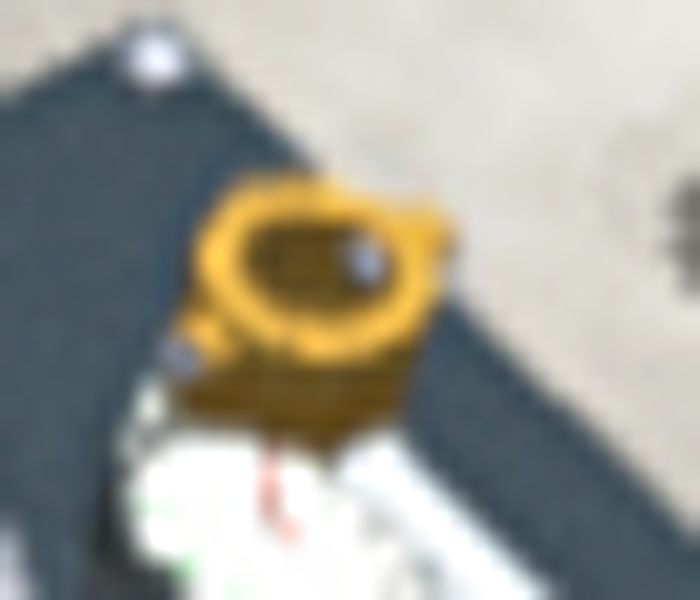

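Run:
```python
from look import *
t=load("top0");s=load("scene0")
print(plane(t,(168.6,206.4),.075),plane(s,(340.5,162.9),.075),two(t,(168.6,206.4),s,(340.5,162.9)))
# same for blue cap hole top z=.085
crop(t,300,180,28,28,20,"tb.png");crop(s,203,203,30,30,20,"sb.png")
```

```text
[0.54793679 0.33999618 0.075     ] [0.55113034 0.34250108 0.075     ] (array([0.54909678, 0.34215393, 0.07270022]), np.float64(0.003472409256206743))
```

View pics/tb.png

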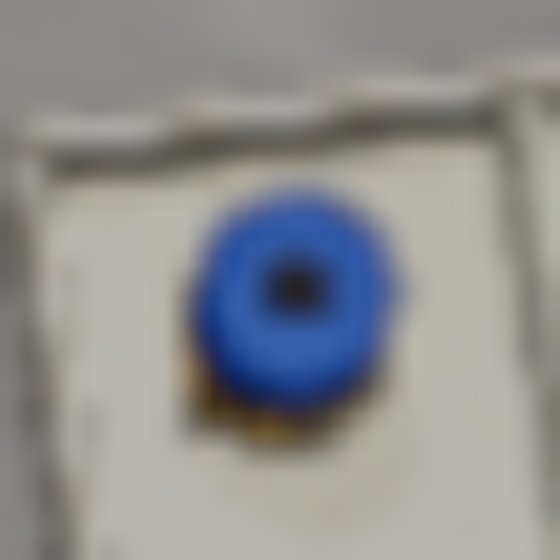

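View pics/sb.png

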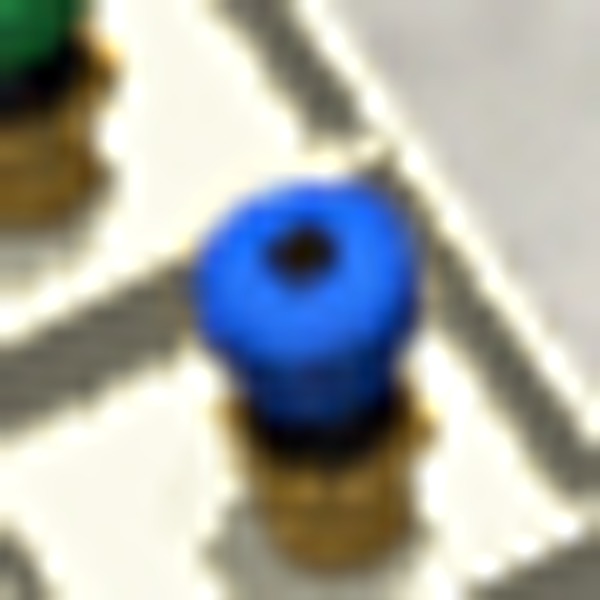

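Run:
```python
from look import *
t=load("top0");s=load("scene0")
a,b=(314.3,193.9),(217.5,215)
print(plane(t,a,.085),plane(s,b,.085),two(t,a,s,b))
go((.5485,.343,.15),75.6)
```

```text
[ 0.59869505 -0.14982378  0.085     ] [ 0.5980485  -0.14971805  0.085     ] (array([ 0.59854317, -0.14979117,  0.08570068]), np.float64(7.221472451410619e-05))
shift [109.9   1.4   1.9] turn [-0.1   0.03  0.05] eef [0.5493 0.3408 0.2599] t 8.02 F [ 0.4  0.8 -0.9] gap 0.0347
```

Call:
jog_arm:
  rows:
    - {"grip":28,"tx":30,"ty":1,"tz":2.5,"wx":0,"wy":0,"wz":0}
    - {"grip":28,"tx":65,"ty":1,"tz":2.5,"wx":0,"wy":0,"wz":0}
    - {"grip":28,"tx":95,"ty":1,"tz":2.5,"wx":0,"wy":0,"wz":0}
    - {"grip":28,"tx":115,"ty":1,"tz":2.5,"wx":0,"wy":0,"wz":0}
    - {"grip":28,"tx":130,"ty":1,"tz":2.5,"wx":0,"wy":0,"wz":0}
    - {"grip":28,"tx":138,"ty":1,"tz":2.5,"wx":0,"wy":0,"wz":0}
    - {"grip":28,"tx":138,"ty":1,"tz":2.5,"wx":0,"wy":0,"wz":0}
    - {"grip":28,"tx":138,"ty":1,"tz":2.5,"wx":0,"wy":0,"wz":0}

```text
time_s: 8.68
eef_pos: [0.5495, 0.3447, 0.1225]
tool_rot: [-1.022, 1.316, 1.021]
contact_force: [-0.0, -0.6, -0.1]
finger_gap: 0.0344
```

Run:
```python
from look import *
w=read_camera("wrist");s=read_camera("scene")
np.save("pics/w9.npy",w,allow_pickle=True);np.save("pics/s9.npy",s,allow_pickle=True)
crop(w,180,130,160,160,3.7,"w9.png"); crop(s,300,100,80,80,7,"s9.png")
go((.549,.3435,.12),75.6)
```

```text
shift [ 3.6  0.9 -1.9] turn [-0.03  0.15  0.18] eef [0.5503 0.3451 0.1236] t 8.78 F [ 0.1 -0.2 -1.1] gap 0.0343
```

View pics/w9.png

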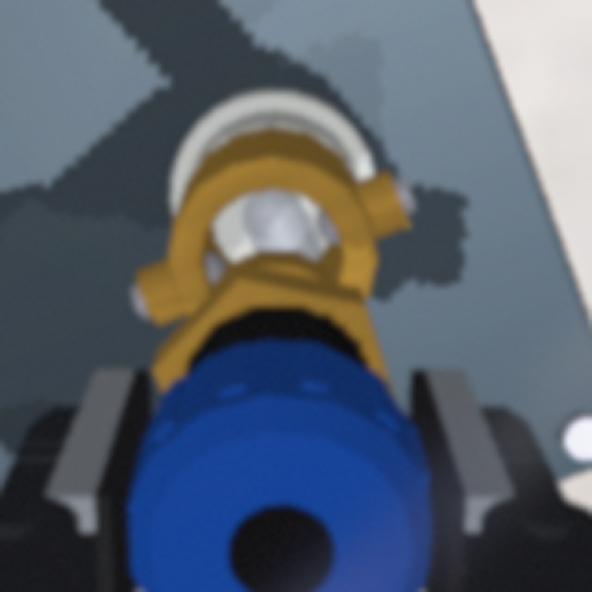

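View pics/s9.png

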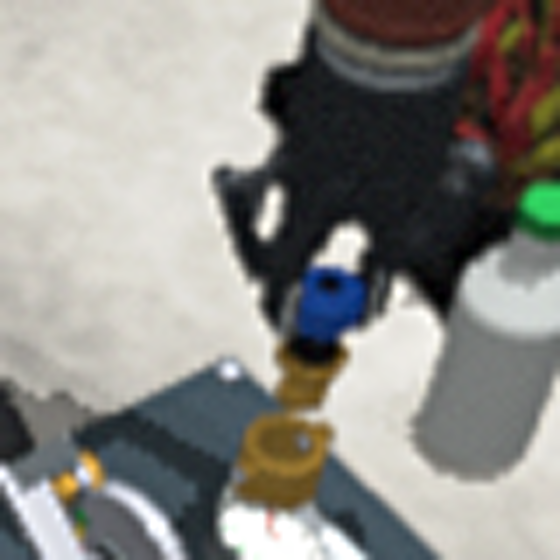

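Run:
```python
from look import *
w=load("w9");s=load("s9");o=sensors.observe();R=Ro.from_rotvec(o["tool_rot"]).as_matrix();e=o["eef_pos"]
S=lambda x,y:(300+x/7-.43,100+y/7-.43)
print("scene head",plane(s,S(330,283),e[2]+.064),"rim",plane(s,S(287,441),.075))
crop(s,325,132,35,45,12,"s9z.png")
W=lambda x,y:(180+x/3.7-.4,130+y/3.7-.4)
P=plane(w,W(274,256),.075);H=plane(w,W(282,553),e[2]+.064)
print("wrist head",H,"rim",P,(R.T@(P-H)*1000).round(1),e)
```

```text
scene head [0.54979897 0.34552178 0.18763648] rim [0.54981442 0.34359322 0.075     ]
wrist head [0.54926434 0.34565706 0.18763648] rim [0.54858716 0.34460646 0.075     ] [112.6   0.7  -1.5] [0.55032594 0.34513503 0.12363648]
```

View pics/s9z.png

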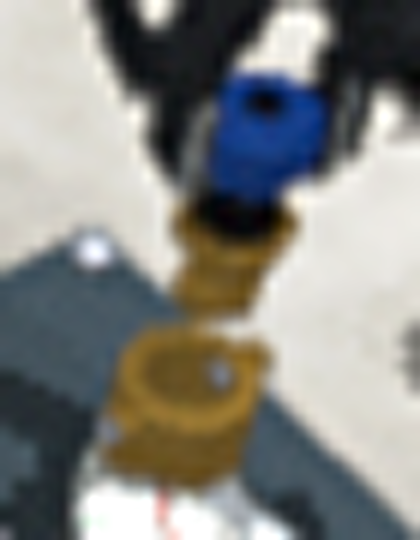

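Both views put the head about 1.5 mm too far along tool z, so I'll correct that and lower.

Call:
jog_arm:
  rows:
    - {"grip":28,"tx":8,"ty":0.5,"tz":-1.6,"wx":0,"wy":0,"wz":0}
    - {"grip":28,"tx":18,"ty":0.5,"tz":-1.6,"wx":0,"wy":0,"wz":0}
    - {"grip":28,"tx":26,"ty":0.5,"tz":-1.6,"wx":0,"wy":0,"wz":0}
    - {"grip":28,"tx":30,"ty":0.5,"tz":-1.6,"wx":0,"wy":0,"wz":0}
    - {"grip":28,"tx":33,"ty":0.5,"tz":-1.6,"wx":0,"wy":0,"wz":0}
    - {"grip":28,"tx":33,"ty":0.5,"tz":-1.6,"wx":0,"wy":0,"wz":0}
    - {"grip":28,"tx":33,"ty":0.5,"tz":-1.6,"wx":0,"wy":0,"wz":0}

```text
time_s: 9.37
eef_pos: [0.5479, 0.3431, 0.0876]
tool_rot: [-1.022, 1.319, 1.022]
contact_force: [-0.2, -0.2, -1.7]
finger_gap: 0.0344
```

Run:
```python
from look import *
go((.549,.3435,.063),75.6)
```

```text
shift [24.6 -0.9  0.7] turn [-0.02 -0.03 -0.03] eef [0.5479 0.3431 0.0876] t 9.37 F [-0.2 -0.2 -1.7] gap 0.0344
```

Call:
jog_arm:
  rows:
    - {"grip":28,"tx":2,"ty":0,"tz":0,"wx":0,"wy":0,"wz":0}
    - {"grip":28,"tx":4,"ty":0,"tz":0,"wx":0,"wy":0,"wz":0}
    - {"grip":28,"tx":6,"ty":0,"tz":0,"wx":0,"wy":0,"wz":0}
    - {"grip":28,"tx":6,"ty":0,"tz":0,"wx":0,"wy":0,"wz":0}

```text
time_s: 9.7
eef_pos: [0.5488, 0.3435, 0.0832]
tool_rot: [-1.022, 1.316, 1.021]
contact_force: [-0.7, -0.4, 3.5]
finger_gap: 0.0347
```

Run:
```python
from look import *
look("10",290,100)
```

```text
eef [0.5488 0.3435 0.0832] F [-0.7 -0.4  3.5] gap 0.0347 t 9.7
```

View pics/look10.png

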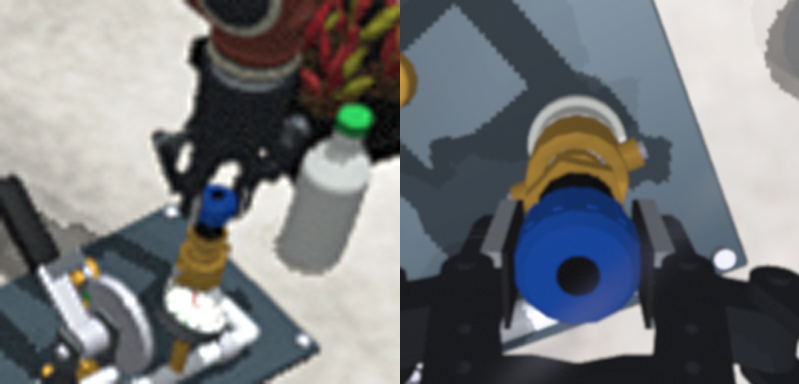

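The inlet is in the bore and about 4 N of pawl resistance is felt. Pressing on.

Call:
jog_arm:
  rows:
    - {"grip":28,"tx":3,"ty":0,"tz":0,"wx":0,"wy":0,"wz":0}
    - {"grip":28,"tx":6,"ty":0,"tz":0,"wx":0,"wy":0,"wz":0}
    - {"grip":28,"tx":9,"ty":0,"tz":0,"wx":0,"wy":0,"wz":0}
    - {"grip":28,"tx":12,"ty":0,"tz":0,"wx":0,"wy":0,"wz":0}
    - {"grip":28,"tx":15,"ty":0,"tz":0,"wx":0,"wy":0,"wz":0}
    - {"grip":28,"tx":15,"ty":0,"tz":0,"wx":0,"wy":0,"wz":0}

```text
time_s: 10.3
eef_pos: [0.5473, 0.3429, 0.0651]
tool_rot: [-1.022, 1.32, 1.022]
contact_force: [0.7, 1.3, -2.0]
finger_gap: 0.0344
```

Call:
jog_arm:
  rows:
    - {"grip":28,"tx":1,"ty":0,"tz":0,"wx":0,"wy":0,"wz":0}
    - {"grip":28,"tx":2,"ty":0,"tz":0,"wx":0,"wy":0,"wz":0}
    - {"grip":28,"tx":3,"ty":0,"tz":0,"wx":0,"wy":0,"wz":0}
    - {"grip":28,"tx":3,"ty":0,"tz":0,"wx":0,"wy":0,"wz":0}

```text
time_s: 10.63
eef_pos: [0.5478, 0.3429, 0.0635]
tool_rot: [-1.022, 1.319, 1.022]
contact_force: [0.2, 0.5, -1.4]
finger_gap: 0.0349
```

Call:
jog_arm:
  rows:
    - {"grip":28,"tx":1,"ty":0,"tz":0,"wx":0,"wy":0,"wz":0}
    - {"grip":28,"tx":2,"ty":0,"tz":0,"wx":0,"wy":0,"wz":0}
    - {"grip":28,"tx":3,"ty":0,"tz":0,"wx":0,"wy":0,"wz":0}
    - {"grip":28,"tx":3,"ty":0,"tz":0,"wx":0,"wy":0,"wz":0}

```text
time_s: 10.97
eef_pos: [0.5484, 0.3429, 0.0628]
tool_rot: [-1.022, 1.318, 1.021]
contact_force: [-4.2, -2.4, 7.4]
finger_gap: 0.0348
```

Call:
jog_arm:
  rows:
    - {"grip":28,"tx":1,"ty":0,"tz":0,"wx":0,"wy":0,"wz":0}
    - {"grip":28,"tx":2,"ty":0,"tz":0,"wx":0,"wy":0,"wz":0}
    - {"grip":28,"tx":2,"ty":0,"tz":0,"wx":0,"wy":0,"wz":0}

```text
time_s: 11.22
eef_pos: [0.5485, 0.3429, 0.0627]
tool_rot: [-1.023, 1.318, 1.021]
contact_force: [-7.0, -4.0, 13.9]
finger_gap: 0.0345
```

Run:
```python
from look import *
look("11",290,100)
```

```text
eef [0.5485 0.3429 0.0627] F [-7.  -4.  13.9] gap 0.0345 t 11.22
```

View pics/look11.png

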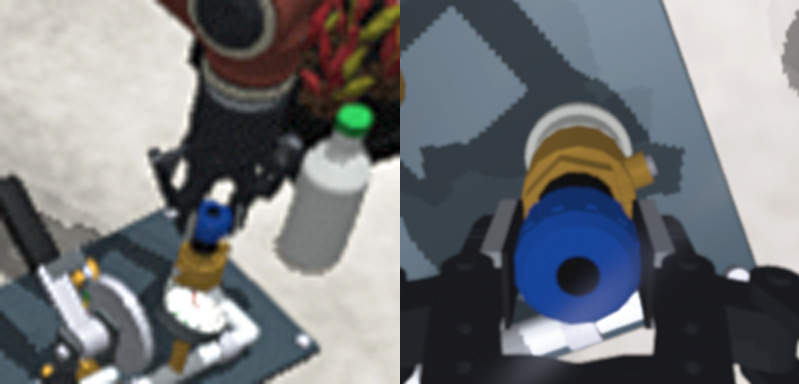

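It hit a firm stop at 0.0627, with 14 N and the collar on the rim. Now I'll ease off, let go and back away.

Call:
jog_arm:
  rows:
    - {"grip":28,"tx":-4,"ty":0,"tz":0,"wx":0,"wy":0,"wz":0}
    - {"grip":65,"tx":-4,"ty":0,"tz":0,"wx":0,"wy":0,"wz":0}
    - {"grip":65,"tx":-4,"ty":0,"tz":0,"wx":0,"wy":0,"wz":0}
    - {"grip":65,"tx":-4,"ty":0,"tz":0,"wx":0,"wy":0,"wz":0}
    - {"grip":65,"tx":-4,"ty":0,"tz":0,"wx":0,"wy":0,"wz":0}
    - {"grip":65,"tx":-30,"ty":0,"tz":0,"wx":0,"wy":0,"wz":0}
    - {"grip":65,"tx":-65,"ty":0,"tz":0,"wx":0,"wy":0,"wz":0}
    - {"grip":65,"tx":-105,"ty":0,"tz":0,"wx":0,"wy":0,"wz":0}

```text
time_s: 11.98
eef_pos: [0.5462, 0.3422, 0.1616]
tool_rot: [-1.022, 1.324, 1.024]
contact_force: [1.4, 1.3, 0.7]
finger_gap: 0.0653
```

Call:
jog_arm:
  rows:
    - {"grip":65,"tx":-40,"ty":0,"tz":0,"wx":0,"wy":0,"wz":0}
    - {"grip":65,"tx":-80,"ty":40,"tz":0,"wx":0,"wy":0,"wz":0}
    - {"grip":65,"tx":-100,"ty":70,"tz":-20,"wx":0,"wy":0,"wz":0}
    - {"grip":65,"tx":-100,"ty":70,"tz":-50,"wx":0,"wy":0,"wz":0}
    - {"grip":65,"tx":-100,"ty":70,"tz":-50,"wx":0,"wy":0,"wz":0}
    - {"grip":65,"tx":-100,"ty":70,"tz":-50,"wx":0,"wy":0,"wz":0}

```text
time_s: 12.48
eef_pos: [0.4675, 0.3118, 0.265]
tool_rot: [-1.021, 1.316, 1.021]
contact_force: [0.6, 0.5, -0.3]
finger_gap: 0.065
```

Run:
```python
from look import *
w=read_camera("wrist");s=read_camera("scene")
np.save("pics/w12.npy",w,allow_pickle=True);np.save("pics/s12.npy",s,allow_pickle=True)
cv2.imwrite("pics/w12.png",w["image"]); crop(s,260,120,115,110,6,"s12.png")
go((.512,.1714,.3),98.5)
```

```text
shift [ -36.8  -77.8 -125.3] turn [-2.294e+01 -1.000e-02 -4.000e-02] eef [0.4679 0.3122 0.2632] t 12.58 F [ 0.3 -0.5 -0.4] gap 0.0649
```

View pics/w12.png

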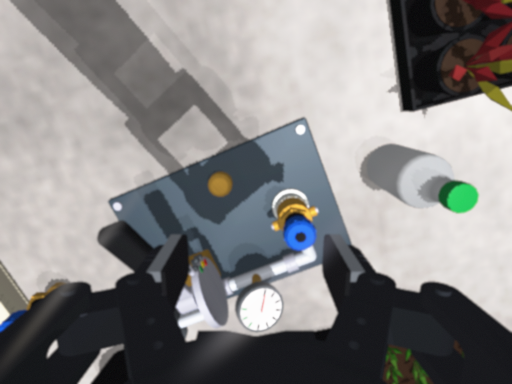

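View pics/s12.png

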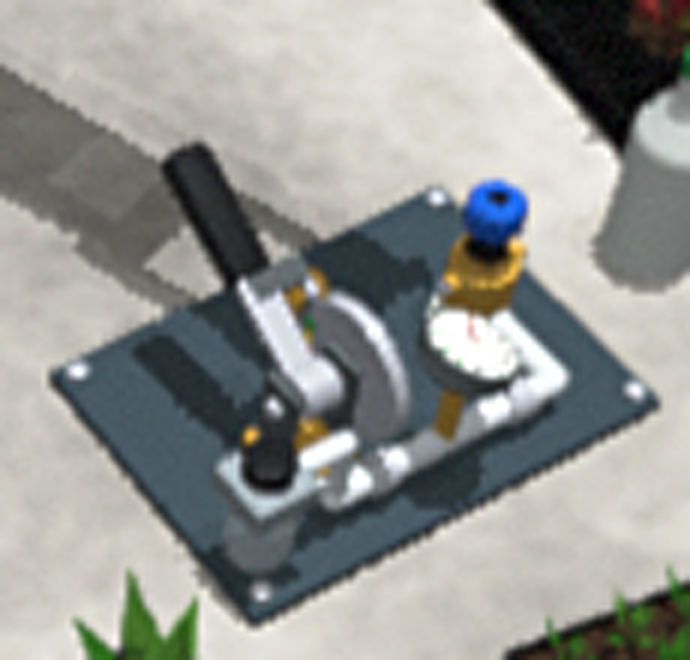

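The head stands upright in the socket with its collar on the rim (cap at (495,205) in the scene crop). The blank cap, bottle and other items are undisturbed. Next, close the fingers and go above the lever grip.

Run:
```python
from look import *
s=load("s12")
print("head now",plane(s,(260+495/6-.4,120+197/6-.4),.127),"rim est .549 .3435")
T=lambda x,y:(x/3.4+140-.35,y/3.4+150-.35)
S=lambda x,y:(260+x/6-.4,120+y/6-.4)
t=load("top0");print("grip end",two(t,T(259,258),s,S(187,152)))
go((.4963,.1683,.19),75.6)
```

```text
head now [0.54772966 0.34078953 0.127     ] rim est .549 .3435
grip end (array([0.47594639, 0.16759203, 0.16663717]), np.float64(0.0042885464491138016))
shift [  73.2  -63.4 -132.2] turn [-0.04 -0.02 -0.04] eef [0.4679 0.3122 0.2632] t 12.58 F [ 0.3 -0.5 -0.4] gap 0.0649
```

Call:
jog_arm:
  rows:
    - {"grip":0,"tx":0,"ty":-63,"tz":-132,"wx":0,"wy":0,"wz":0}
    - {"grip":0,"tx":0,"ty":-63,"tz":-132,"wx":0,"wy":0,"wz":0}
    - {"grip":0,"tx":0,"ty":-63,"tz":-132,"wx":0,"wy":0,"wz":0}
    - {"grip":0,"tx":0,"ty":-63,"tz":-132,"wx":0,"wy":0,"wz":0}
    - {"grip":0,"tx":30,"ty":-63,"tz":-132,"wx":0,"wy":0,"wz":0}
    - {"grip":0,"tx":60,"ty":-63,"tz":-132,"wx":0,"wy":0,"wz":0}
    - {"grip":0,"tx":73,"ty":-63,"tz":-132,"wx":0,"wy":0,"wz":0}
    - {"grip":0,"tx":73,"ty":-63,"tz":-132,"wx":0,"wy":0,"wz":0}

```text
time_s: 13.25
eef_pos: [0.4935, 0.1681, 0.1853]
tool_rot: [-1.019, 1.327, 1.027]
contact_force: [-0.4, -0.6, -0.4]
finger_gap: -0.0002
```

Run:
```python
from look import *
look("13",250,95)
```

```text
eef [0.4935 0.1681 0.1853] F [-0.4 -0.6 -0.4] gap -0.0002 t 13.25
```

View pics/look13.png

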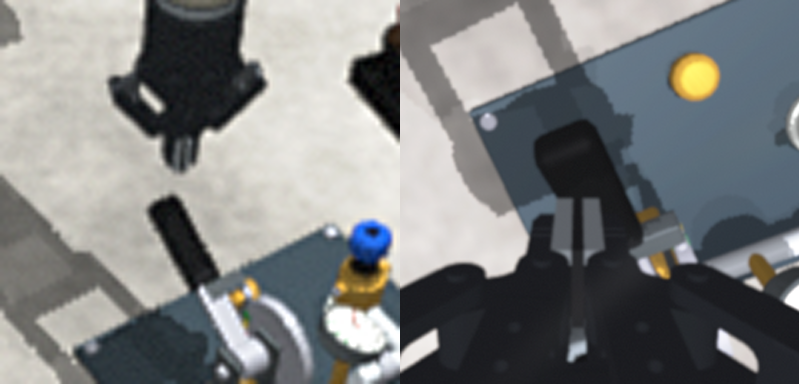

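Call:
jog_arm:
  rows:
    - {"grip":0,"tx":20,"ty":0,"tz":0,"wx":0,"wy":0,"wz":0}
    - {"grip":0,"tx":35,"ty":0,"tz":0,"wx":0,"wy":0,"wz":0}
    - {"grip":0,"tx":45,"ty":0,"tz":0,"wx":0,"wy":0,"wz":0}
    - {"grip":0,"tx":48,"ty":0,"tz":0,"wx":0,"wy":0,"wz":0}
    - {"grip":0,"tx":48,"ty":0,"tz":0,"wx":0,"wy":0,"wz":0}

```text
time_s: 13.77
eef_pos: [0.4962, 0.1689, 0.1433]
tool_rot: [-1.022, 1.318, 1.022]
contact_force: [0.9, 0.5, -0.1]
finger_gap: 0.0
```

Run:
```python
from look import *
look("14",250,95)
```

```text
eef [0.4962 0.1689 0.1433] F [ 0.9  0.5 -0.1] gap 0.0 t 13.77
```

View pics/look14.png

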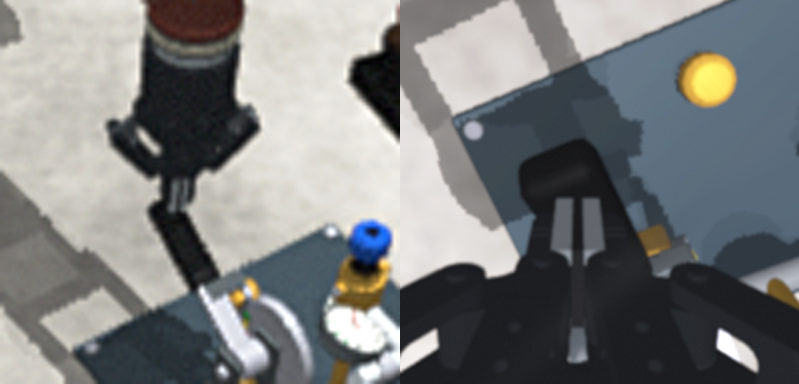

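The closed tips hang right over the black grip (crop (180,205)), centred across it. Pressing down in steps.

Call:
jog_arm:
  rows:
    - {"grip":0,"tx":5,"ty":0,"tz":0,"wx":0,"wy":0,"wz":0}
    - {"grip":0,"tx":10,"ty":0,"tz":0,"wx":0,"wy":0,"wz":0}
    - {"grip":0,"tx":15,"ty":0,"tz":0,"wx":0,"wy":0,"wz":0}
    - {"grip":0,"tx":20,"ty":0,"tz":0,"wx":0,"wy":0,"wz":0}
    - {"grip":0,"tx":25,"ty":0,"tz":0,"wx":0,"wy":0,"wz":0}
    - {"grip":0,"tx":25,"ty":0,"tz":0,"wx":0,"wy":0,"wz":0}

```text
time_s: 14.37
eef_pos: [0.4967, 0.1687, 0.1187]
tool_rot: [-1.022, 1.316, 1.021]
contact_force: [1.1, -0.2, 4.1]
finger_gap: -0.0
```

Run:
```python
from look import *
look("15",250,95)
```

```text
eef [0.4967 0.1687 0.1187] F [ 1.1 -0.2  4.1] gap -0.0 t 14.37
```

View pics/look15.png

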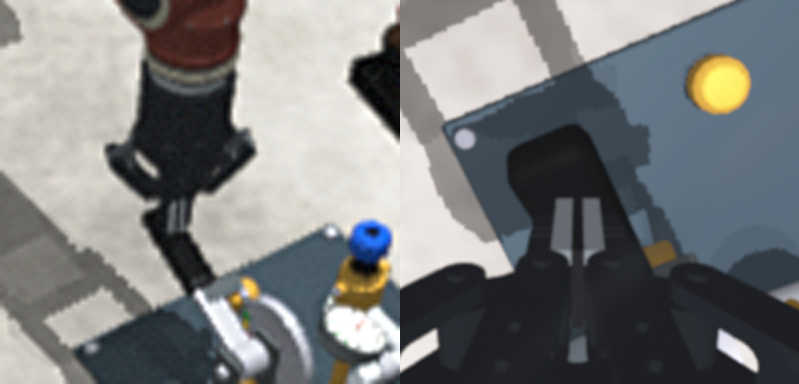

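Call:
jog_arm:
  rows:
    - {"grip":0,"tx":6,"ty":0,"tz":0,"wx":0,"wy":0,"wz":0}
    - {"grip":0,"tx":12,"ty":0,"tz":0,"wx":0,"wy":0,"wz":0}
    - {"grip":0,"tx":18,"ty":0,"tz":0,"wx":0,"wy":0,"wz":0}
    - {"grip":0,"tx":24,"ty":0,"tz":0,"wx":0,"wy":0,"wz":0}
    - {"grip":0,"tx":30,"ty":0,"tz":0,"wx":0,"wy":0,"wz":0}
    - {"grip":0,"tx":36,"ty":0,"tz":0,"wx":0,"wy":0,"wz":0}
    - {"grip":0,"tx":42,"ty":0,"tz":0,"wx":0,"wy":0,"wz":0}

```text
time_s: 15.05
eef_pos: [0.4953, 0.1686, 0.0767]
tool_rot: [-1.021, 1.32, 1.023]
contact_force: [-5.6, -0.1, 10.0]
finger_gap: 0.0004
```

Run:
```python
from look import *
look("16",250,95)
```

```text
eef [0.4953 0.1686 0.0767] F [-5.6 -0.1 10. ] gap 0.0004 t 15.05
```

View pics/look16.png

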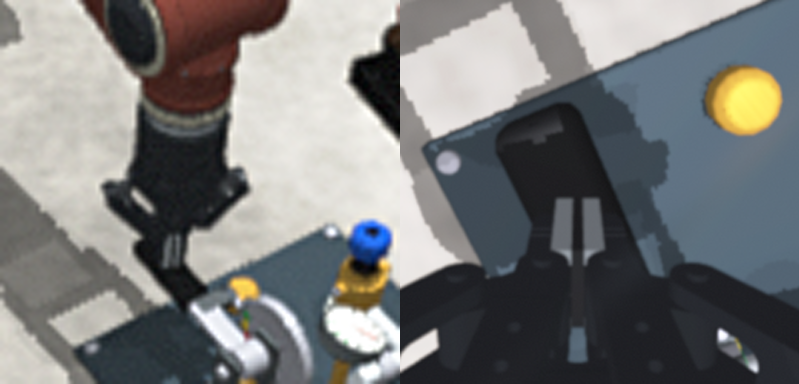

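Call:
jog_arm:
  rows:
    - {"grip":0,"tx":6,"ty":0,"tz":0,"wx":0,"wy":0,"wz":0}
    - {"grip":0,"tx":12,"ty":0,"tz":0,"wx":0,"wy":0,"wz":0}
    - {"grip":0,"tx":18,"ty":0,"tz":0,"wx":0,"wy":0,"wz":0}
    - {"grip":0,"tx":24,"ty":0,"tz":0,"wx":0,"wy":0,"wz":0}
    - {"grip":0,"tx":30,"ty":0,"tz":0,"wx":0,"wy":0,"wz":0}
    - {"grip":0,"tx":36,"ty":0,"tz":0,"wx":0,"wy":0,"wz":0}
    - {"grip":0,"tx":42,"ty":0,"tz":0,"wx":0,"wy":0,"wz":0}
    - {"grip":0,"tx":48,"ty":0,"tz":0,"wx":0,"wy":0,"wz":0}

```text
time_s: 15.82
eef_pos: [0.4985, 0.1691, 0.0303]
tool_rot: [-1.023, 1.313, 1.019]
contact_force: [2.7, -0.4, 10.5]
finger_gap: 0.0001
```

Run:
```python
from look import *
look("17",250,95)
```

```text
eef [0.4985 0.1691 0.0303] F [ 2.7 -0.4 10.5] gap 0.0001 t 15.82
```

View pics/look17.png

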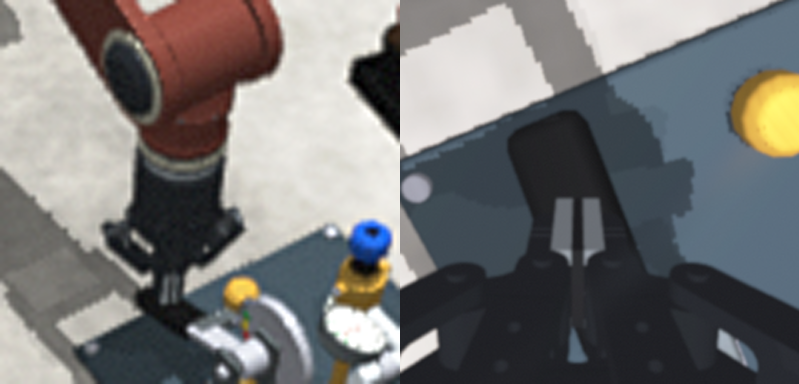

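Call:
jog_arm:
  rows:
    - {"grip":0,"tx":4,"ty":0,"tz":0,"wx":0,"wy":0,"wz":0}
    - {"grip":0,"tx":8,"ty":0,"tz":0,"wx":0,"wy":0,"wz":0}
    - {"grip":0,"tx":12,"ty":0,"tz":0,"wx":0,"wy":0,"wz":0}
    - {"grip":0,"tx":16,"ty":0,"tz":0,"wx":0,"wy":0,"wz":0}
    - {"grip":0,"tx":16,"ty":0,"tz":0,"wx":0,"wy":0,"wz":0}

```text
time_s: 16.33
eef_pos: [0.4986, 0.1693, 0.014]
tool_rot: [-1.023, 1.313, 1.019]
contact_force: [0.1, 0.2, 10.6]
finger_gap: 0.0
```

Call:
jog_arm:
  rows:
    - {"grip":0,"tx":3,"ty":0,"tz":0,"wx":0,"wy":0,"wz":0}
    - {"grip":0,"tx":6,"ty":0,"tz":0,"wx":0,"wy":0,"wz":0}
    - {"grip":0,"tx":6,"ty":0,"tz":0,"wx":0,"wy":0,"wz":0}

```text
time_s: 16.58
eef_pos: [0.4995, 0.1695, 0.0107]
tool_rot: [-1.023, 1.312, 1.019]
contact_force: [-4.3, -0.2, 20.4]
finger_gap: -0.0005
```

Run:
```python
from look import *
look("18",250,95)
```

```text
eef [0.4995 0.1695 0.0107] F [-4.3 -0.2 20.4] gap -0.0005 t 16.58
```

View pics/look18.png

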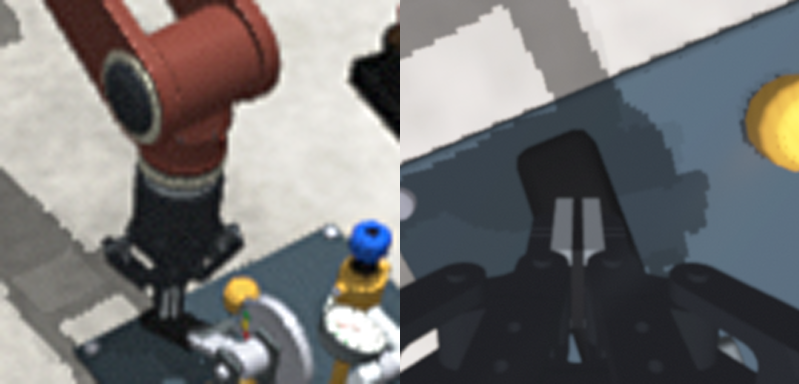

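Call:
jog_arm:
  rows:
    - {"grip":0,"tx":1.5,"ty":0,"tz":0,"wx":0,"wy":0,"wz":0}
    - {"grip":0,"tx":1.5,"ty":0,"tz":0,"wx":0,"wy":0,"wz":0}
    - {"grip":0,"tx":1.5,"ty":0,"tz":0,"wx":0,"wy":0,"wz":0}

```text
time_s: 16.93
eef_pos: [0.4996, 0.1696, 0.0105]
tool_rot: [-1.023, 1.312, 1.019]
contact_force: [-8.9, -1.3, 27.7]
finger_gap: -0.0003
```

Run:
```python
from look import *
s=read_camera("scene");t=read_camera("top")
a=cv2.resize(s["image"][140:205,285:360],(600,520),interpolation=cv2.INTER_CUBIC)
cv2.imwrite("pics/g19.png",a);crop(t,160,160,90,60,8,"t19.png")
go((0,0,0))
```

```text
shift [   7.3  441.7 -288.7] turn None eef [0.4997 0.1696 0.0105] t 17.03 F [-8.6 -1.1 27.7] gap 0.0002
```

View pics/g19.png

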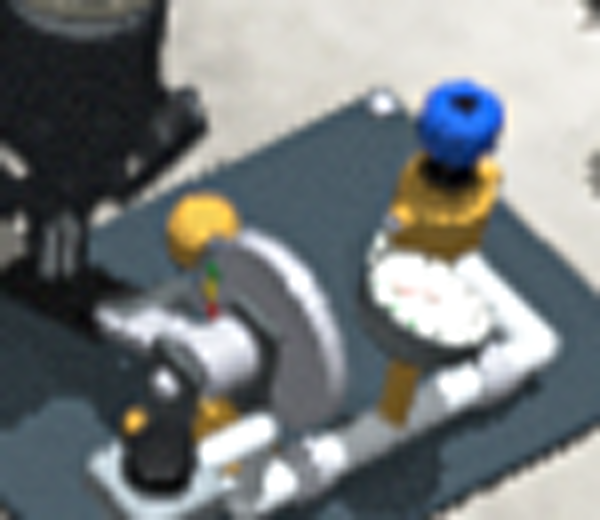

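View pics/t19.png

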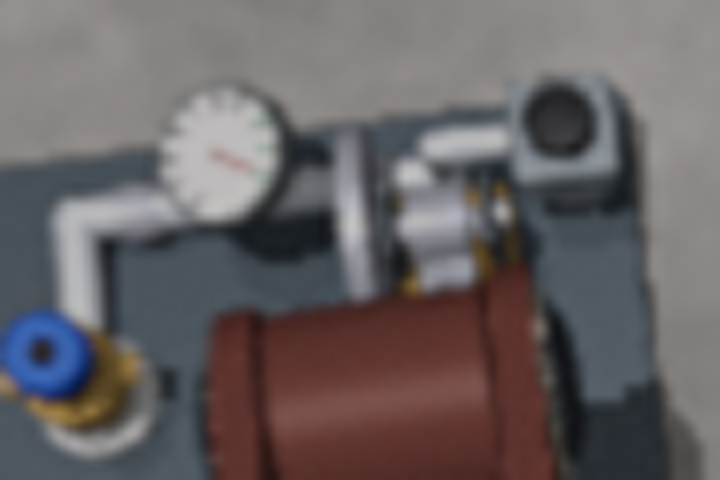

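The needle lies by the green marks and the lever is on a hard stop (7 N more moved it 0.2 mm). I'll hold for over a second.

Call:
jog_arm:
  rows:
    - {"grip":0,"tx":-0.5,"ty":0,"tz":0,"wx":0,"wy":0,"wz":0}
    - {"grip":0,"tx":-0.5,"ty":0,"tz":0,"wx":0,"wy":0,"wz":0}
    - {"grip":0,"tx":-0.5,"ty":0,"tz":0,"wx":0,"wy":0,"wz":0}
    - {"grip":0,"tx":-0.5,"ty":0,"tz":0,"wx":0,"wy":0,"wz":0}
    - {"grip":0,"tx":-0.5,"ty":0,"tz":0,"wx":0,"wy":0,"wz":0}
    - {"grip":0,"tx":-0.5,"ty":0,"tz":0,"wx":0,"wy":0,"wz":0}
    - {"grip":0,"tx":-0.5,"ty":0,"tz":0,"wx":0,"wy":0,"wz":0}
    - {"grip":0,"tx":-0.5,"ty":0,"tz":0,"wx":0,"wy":0,"wz":0}

```text
time_s: 17.7
eef_pos: [0.4996, 0.1696, 0.0106]
tool_rot: [-1.023, 1.312, 1.019]
contact_force: [-7.8, -1.1, 26.0]
finger_gap: -0.0001
```

Call:
jog_arm:
  rows:
    - {"grip":0,"tx":0,"ty":0,"tz":0,"wx":0,"wy":0,"wz":0}
    - {"grip":0,"tx":0,"ty":0,"tz":0,"wx":0,"wy":0,"wz":0}
    - {"grip":0,"tx":0,"ty":0,"tz":0,"wx":0,"wy":0,"wz":0}
    - {"grip":0,"tx":0,"ty":0,"tz":0,"wx":0,"wy":0,"wz":0}
    - {"grip":0,"tx":0,"ty":0,"tz":0,"wx":0,"wy":0,"wz":0}
    - {"grip":0,"tx":0,"ty":0,"tz":0,"wx":0,"wy":0,"wz":0}
    - {"grip":0,"tx":0,"ty":0,"tz":0,"wx":0,"wy":0,"wz":0}
    - {"grip":0,"tx":0,"ty":0,"tz":0,"wx":0,"wy":0,"wz":0}

```text
time_s: 18.37
eef_pos: [0.4996, 0.1696, 0.0106]
tool_rot: [-1.023, 1.312, 1.019]
contact_force: [-6.9, -1.0, 25.4]
finger_gap: -0.0005
```

Run:
```python
from look import *
t=read_camera("top");s=read_camera("scene");t0=load("top0")
k=lambda c,x,y,w,h:cv2.resize(c["image"][y:y+h,x:x+w],(380,380),interpolation=cv2.INTER_CUBIC)
cv2.imwrite("pics/g20.png",np.hstack([k(t0,178,168,22,22),k(t,178,168,22,22)]))
cv2.imwrite("pics/s20.png",s["image"]);go((0,0,0))
print(sensors.observe()["qd"].round(4))
```

```text
shift [   7.3  441.7 -288.7] turn None eef [0.4996 0.1696 0.0106] t 18.47 F [-8.1 -0.5 25.4] gap -0.0002
[-0.0002  0.001   0.      0.0003  0.001   0.0013]
```

View pics/g20.png

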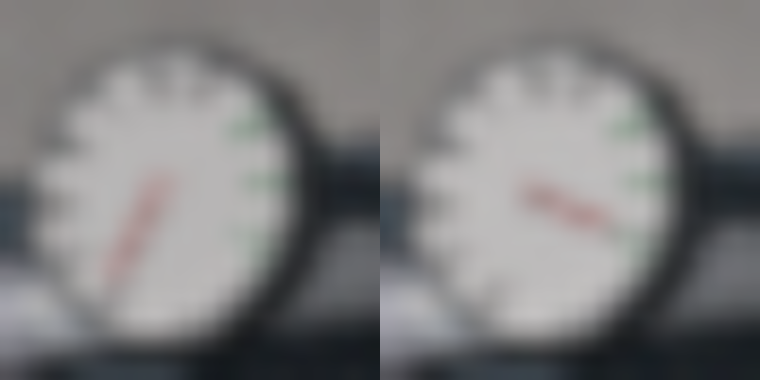

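View pics/s20.png

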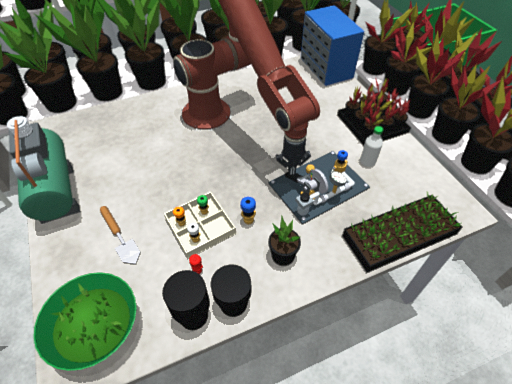

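Run:
```python
from look import *
s=read_camera("scene")
ims=[load("s12")["image"]]+[load(f"s{n}")["image"] for n in(15,16,17,18)]+[s["image"]]
r=[cv2.resize(i[165:187,326:352],(260,220),interpolation=cv2.INTER_CUBIC) for i in ims]
cv2.imwrite("pics/g21.png",np.vstack([np.hstack(r[:3]),np.hstack(r[3:])]))
cv2.imwrite("pics/q21.png",cv2.resize(s["image"][150:200,280:340],(720,600),interpolation=cv2.INTER_CUBIC))
```

```text
(no output)
```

View pics/g21.png

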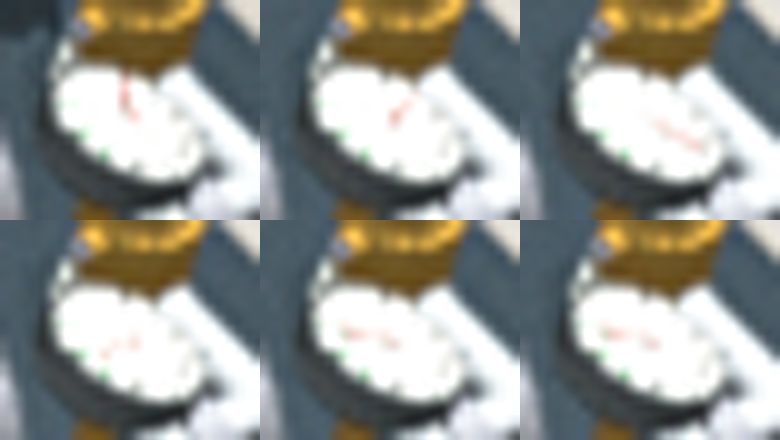

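View pics/q21.png

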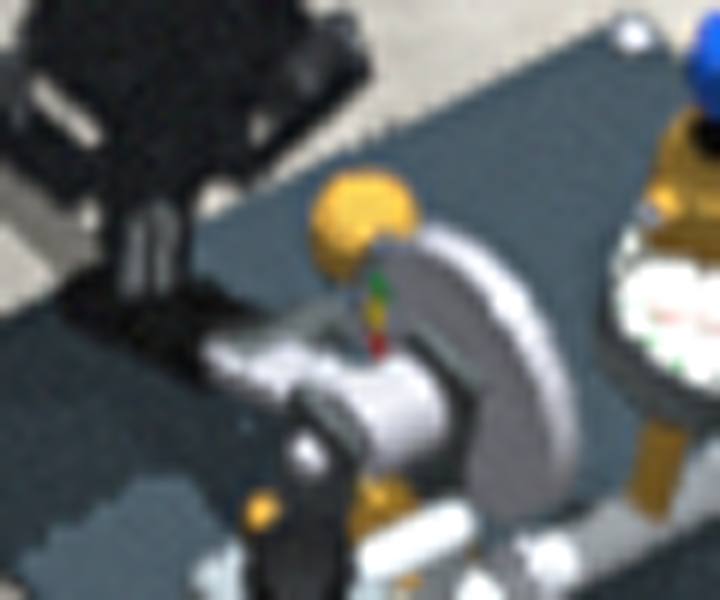

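The needle swept the long way round the dial into the last of the green marks, and the lever has reached the red quadrant mark at the hard stop. Only the fingertips touch the lever. Handing in.

```bash
python3 -c "
from cell import bot
print(bot.sign_off())"
```

```text
the job is handed in; nothing more can be done
None
```

I took the small blue-capped head from the tray, pushed it home in the brass socket and let it go. I then pressed the lever to the bottom of its travel and handed in at about 18.5 s while still holding it down. The hand-in gives no verdict.

**Last checks:**
- **Head:** it went down to a firm stop at about 14 N with the collar on the rim. After release it stood upright and untouched in the pictures.
- **Lever:** it is on a hard stop, where 7 N more moved it only 0.2 mm, and the fingertips press with about 25 N. The gauge needle is at the last green mark, and the lever has reached the red quadrant mark. I held it for about 1.4 s before handing in.
- **Other things:** the other three heads, blank cap, plant, bottle and trowel looked unmoved in the last scene picture.

**What failed or disagreed:**
- **First grasp missed:** the finger ends looked about 40 mm higher than the reported tool point. The fingers closed on air above the cap, so I went lower and grasped again.
- **Wrist camera:** it showed things about 5% smaller than their stated sizes. Its socket position was off from the other two cameras by 3–5 mm, and I corrected this with closer views before inserting.
- **Lever angle:** estimated from how far the tip travelled, it came to only about 0.92 rad, give or take 0.03, rather than the 0.99 stop. I relied on the hard stop, the needle and the red mark instead.

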